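Put a microscope's transport kit in order: nest corner guards, gauge adapter sleeves

TASK

Put the new microscope's transport kit in order. Nest all the loose aluminium corner guards over the ridge of the steel saddle, one over another like stacked roofs, fully seated, legs aligned and ends level. Sort the black adapter sleeves by the gauge post: those that slide down over it stay there, all the way down, and any that is too tight goes in the shallow grey return tray; leave the slide box and dish behind the work alone.

Things in the scene. Friction and masses are not known exactly. Their poses are not given: they have to be found in the camera images.
- guard_1_mid (a point): Corner guard, may be absent: 62 mm of aluminium angle (two 45 mm legs at 90 degrees, 8 mm thick), at the start ridge up like a roof, 37.5 mm high, 64 mm across. All identical. Point: mid-length, 18.7 mm under the outer ridge; x along the ridge, z up. Grip it by its flat ends, 62 mm apart, within 10 mm of the ridge: in the nest, ends are level, and a deeper finger hits the guard below.
- guard_2_mid (a point): Corner guard, may be absent: 62 mm of aluminium angle (two 45 mm legs at 90 degrees, 8 mm thick), at the start ridge up like a roof, 37.5 mm high, 64 mm across. All identical. Point: mid-length, 18.7 mm under the outer ridge; x along the ridge, z up. Grip it by its flat ends, 62 mm apart, within 10 mm of the ridge: in the nest, ends are level, and a deeper finger hits the guard below.
- guard_3_mid (a point): Corner guard, may be absent: 62 mm of aluminium angle (two 45 mm legs at 90 degrees, 8 mm thick), at the start ridge up like a roof, 37.5 mm high, 64 mm across. All identical. Point: mid-length, 18.7 mm under the outer ridge; x along the ridge, z up. Grip it by its flat ends, 62 mm apart, within 10 mm of the ridge: in the nest, ends are level, and a deeper finger hits the guard below.
- guard_4_mid (a point): Corner guard, may be absent: 62 mm of aluminium angle (two 45 mm legs at 90 degrees, 8 mm thick), at the start ridge up like a roof, 37.5 mm high, 64 mm across. All identical. Point: mid-length, 18.7 mm under the outer ridge; x along the ridge, z up. Grip it by its flat ends, 62 mm apart, within 10 mm of the ridge: in the nest, ends are level, and a deeper finger hits the guard below.
- sleeve_1_mid (a point): Adapter sleeve, may be absent: black plastic ring standing upright, 60 mm outside diameter, 45 mm tall. Its bore is either 4 mm wider than the 32 mm gauge post, or about 4 mm narrower (it then stops on the post's top); the outsides are alike. Point: on the axis, half-way up (22.5 mm); z along the axis.
- sleeve_2_mid (a point): Adapter sleeve, may be absent: black plastic ring standing upright, 60 mm outside diameter, 45 mm tall. Its bore is either 4 mm wider than the 32 mm gauge post, or about 4 mm narrower (it then stops on the post's top); the outsides are alike. Point: on the axis, half-way up (22.5 mm); z along the axis.
- sleeve_3_mid (a point): Adapter sleeve, may be absent: black plastic ring standing upright, 60 mm outside diameter, 45 mm tall. Its bore is either 4 mm wider than the 32 mm gauge post, or about 4 mm narrower (it then stops on the post's top); the outsides are alike. Point: on the axis, half-way up (22.5 mm); z along the axis.
- saddle_ridge (a point): Fixed steel saddle, robot's left: the same angle, 62 mm long, ridge up, on a dark plate. Four 6 mm pins, 70 mm tall, 38 mm along and 29 mm across from this point, keep the guards' ends in (4 mm play). Point: mid-length on the outer ridge, 47.5 mm above the bench; x along the ridge, z up. Each nested guard's ridge is 11.3 mm above the one below; guards slide easily and settle if let go a few mm off.
- post_top (a point): Fixed upright gauge post at the robot's right: steel, 32 mm diameter, with a bevelled top 85 mm above the bench and a round foot 12 mm thick (72 mm across). This point: centre of the post's top. It has room for two sleeves, one on top of the other (mid points 34.5 and 79.5 mm above the bench).
- tray_in (a point): Fixed shallow grey return tray at the robot's right, nearer than the post: 110 x 120 mm outside (x, y), walls 4 mm thick and 18 mm high. This point: centre of its inner floor, 4 mm above the bench.
- slide_box_mid (a point): Bystander: closed slide box, 100 x 175 x 34 mm, behind the work. This point: its centre.
- petri_dish_mid (a point): Bystander: flat closed dish, 90 mm diameter, 16 mm high, behind the work. This point: its centre.

How it is judged:
By the outcome, as a careful person would: the job done as asked, in the order asked, and still so for the second after the job is handed in, with the robot touching nothing.
Of guard_1, guard_2, guard_3, guard_4 only 3 to 4 are there at a start; the rules pass over those that are not, and their reading is None.
Of sleeve_1, sleeve_2, sleeve_3 only 2 to 3 are there at a start; the rules pass over those that are not, and their reading is None.
At some moment in a run one of guard_1, guard_2, guard_3, guard_4, sleeve_1, sleeve_2, sleeve_3 may be knocked a few centimetres aside while the robot is not near it.
It also fails if it takes over 210 s, if anything falls off the work surface, if the arm or the gripper's body presses on something with over 40 N, if the wrist force passes 120 N, or if a joint passes its speed limit or range.

ROBOT

A 7-joint arm with a two-finger parallel gripper is mounted at the origin on the work surface. World frame = base frame: x ahead of the robot, y to its left, z up, the work surface at z = 0. Lengths are in m, angles in rad, forces in N, time in s.
With the tool pointing down it reaches from about 0.425 to 0.875 m from the base axis. Payload 4.7 kg.
Tool frame: the origin (TCP) lies at the very end of the fingers, on their centre line; the grasp point (between the pads) lies behind it (ctrl.tcp_to_grasp is the y of the grasp point in the tool frame, in m); y points along the fingers, x is the direction in which the jaws open and shut, and the axes are right-handed (so a half turn about y gives the same grasp; the last joint's range is limited). The gripper opens to 87 mm and grips with 3 to 60 N. Pads are 19 mm wide; open, the fingers measure 117 mm over their backs; the gripper's body (75 mm by 190 mm) begins 51 mm behind the grasp point.
Start: joints at [1.177, 0.321, -0.07, 1.45, 0.023, 1.371, -0.057], TCP at [0.258, -0.597, 0.185] pointing down, gripper open.
Joint ranges: [-2.86, 2.86], [-0.3, 2.09], [-1.38, 1.24], [0.06, 2.45], [-1.56, 4.7], [0.09, 2.05], [-2.69, 2.69]. Speed limits (rad/s): [2.57, 2.57, 3.14, 3.14, 3.14, 3.14, 3.14].

INTERFACE

Orientations are given as a rotation vector (axis times angle).
In Python, from bench import ctrl, get_image, workorder gives the robot as it stands.
- The arm moves only by the tool drive_tool, never from a script. Its argument "increments" is text: rows parted by semicolons, each of 5 numbers parted by spaces: the shift along the tool's x, y, z in mm, then the turn about the tool's y in degrees, then the closure in counts, from 0 (fully open) to 255 (shut). In form: tx ty tz yaw fingers; .... A call has 1 to 20 rows; each row shifts and turns the commanded pose from where the row before left it, along the tool's axes as they then stand; what a row does not reach is not made up. A row lasts 1/8 s, in which the tool goes at most 62.5 mm and 10.7 degrees, less where a joint would pass 70% of its speed; a pose out of reach is approached as far as the arm can. A call is refused whole if a number of a shift passes 62.5 or a number of a turn 10.7, either way. A call with a gripper value outside its range is refused whole. The fingers move at their own pace and stop on an object; "squeeze" is the grip in N (left out, the last holds). Time passes only in rows, so rows that do not move let the fingers close. It gives the time, the measured TCP pose, the force and the opening at its end, in the units of the state.
- ctrl.get_state(): the state, without advancing time (a new reading comes with each control period).
- get_image(name): name is "scene" or "top"; returns a dict with "img" (400x640x3 uint8, red, green, blue), "mtx" (3x3 intrinsics, pixels), "camera_from_world" (4x4, takes a point from world to camera coordinates). Camera axes: x right, y up, looking along -z (the intrinsics and any distortion apply to the point x, -y, -z); pixel columns grow to the right and rows downward; lengths in m; the calibration is good to about 2 mm. A picture is of the moment at which its call begins. There is no depth.
- workorder.close_job(): hands the job in, once; it reports no verdict.
The state is a dict: "time": time; "joint_positions": joint angles; "qd": joint speeds; "joint_torque": joint torques, N m; "position": TCP position; "tool_rot": TCP orientation; "ft_force": force on the tool from outside, world axes, zero at the start; "torque": the same for the moment, N m; "grip_width": opening from 0.0 (shut) to 1.0 (fully open).
Only numpy, scipy, OpenCV 4.12 (cv2) and the standard library are available. Lean on these libraries where they do the work, as an engineer would, in place of code of your own. Each camera call takes 0.05 s, during which the arm holds its last target.

## Working session

There is one attempt and no reset: what is moved stays moved. The work goes in short steps, Python scripts to look and compute and a tool call to move; the robot and the scene stay as the last step left them, time stands still between calls to the robot, and variables do not carry over. Pictures are saved under pics/ and viewed, and the job is handed in when it is done.

Besides the shell and the picture viewer there is one more tool, called after "Emit:" by a JSON object that holds its "name" and its "arguments", one argument or row to a line. drive_tool: Moves the arm, as the interface text tells. Its arguments: {"type":"object","properties":{"increments":{"type":"string"},"squeeze":{"type":"number"}},"required":["increments"]}

```bash
mkdir -p pics; ls; python3 - <<'E'
from bench import ctrl,get_image,workorder
import cv2,numpy as np
s=ctrl.get_state()
for k,v in s.items(): print(k,np.round(v,4))
print(ctrl.tcp_to_grasp)
for n in("scene","top"):
    d=get_image(n); cv2.imwrite(f"pics/{n}0.png",d["img"][:,:,::-1]); print(n,d["mtx"],d["camera_from_world"],[k for k in d])
E
```

```text
pics
time 0.0
joint_positions [ 1.1771  0.3218 -0.0701  1.4517  0.0226  1.3708 -0.0569]
qd [ 0.0016  0.0003 -0.0008  0.001  -0.0004  0.0009 -0.0012]
joint_torque [ 6.00000e-04 -4.91285e+01 -4.03300e-01 -3.12532e+01 -6.38000e-02
  4.36000e-02  2.00000e-04]
position [ 0.2575 -0.5961  0.1842]
tool_rot [-1.3739  0.905  -0.9022]
ft_force [-0.0709 -0.4603 -0.1369]
torque [ 0.0255  0.0293 -0.0353]
grip_width 0.9991
-0.0187
scene [[491.24385719   0.         323.61905418]
 [  0.         491.24385719 213.5575259 ]
 [  0.           0.           1.        ]] [[-0.7051603   0.70899483  0.00867685  0.41522129]
 [-0.47149937 -0.47801873  0.74107114  0.21431678]
 [ 0.52956331  0.51848282  0.67137044 -1.75241874]
 [ 0.          0.          0.          1.        ]] ['img', 'mtx', 'camera_from_world']
top [[410.33825617   0.         325.97520711]
 [  0.         410.33825617 197.42642995]
 [  0.           0.           1.        ]] [[-0.00159588 -0.99991404 -0.01301429  0.0179013 ]
 [ 0.99141797 -0.0032833   0.13068909 -0.57941555]
 [-0.13072059 -0.01269404  0.99133798 -0.9671863 ]
 [ 0.          0.          0.          1.        ]] ['img', 'mtx', 'camera_from_world']
```

View pics/scene0.png

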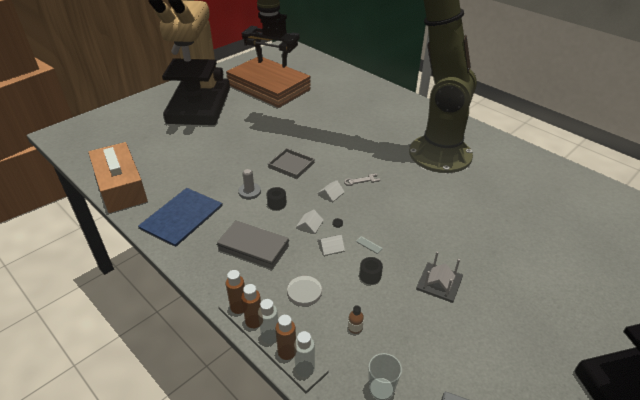

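View pics/top0.png

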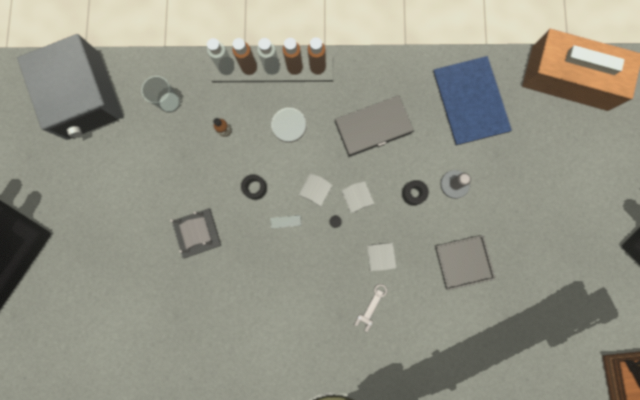

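```bash
python3 - <<'E'
import cv2
a=cv2.imread("pics/top0.png"); b=cv2.imread("pics/scene0.png")
cv2.imwrite("pics/t0z.png",cv2.resize(a[150:300,150:350],(800,600),interpolation=cv2.INTER_CUBIC))
cv2.imwrite("pics/t0z2.png",cv2.resize(a[150:300,320:520],(800,600),interpolation=cv2.INTER_CUBIC))
cv2.imwrite("pics/s0z.png",cv2.resize(b[140:310,230:480],(800,544),interpolation=cv2.INTER_CUBIC))
E
```

```text
(no output)
```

View pics/t0z.png

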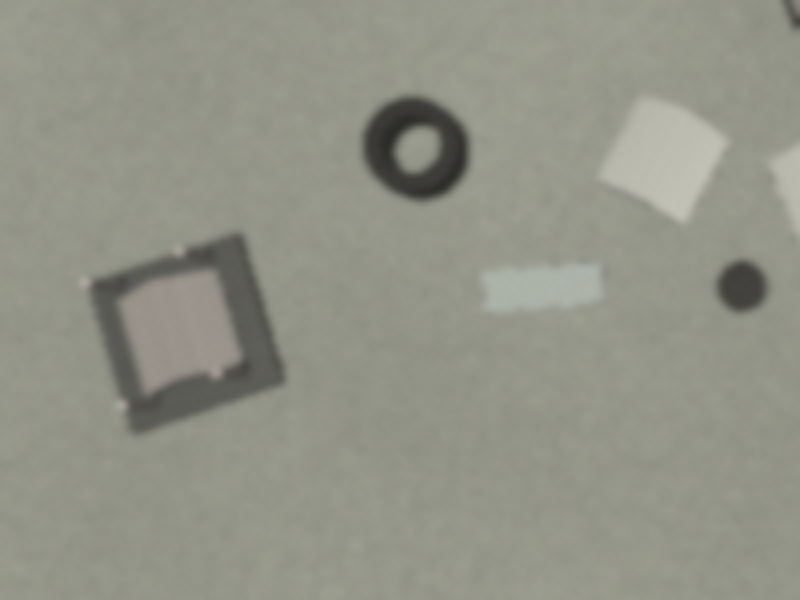

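View pics/t0z2.png

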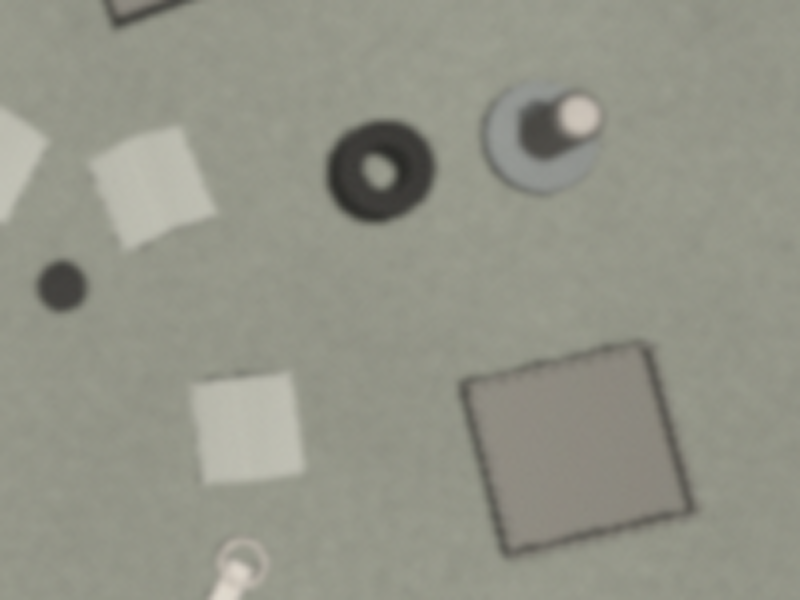

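View pics/s0z.png

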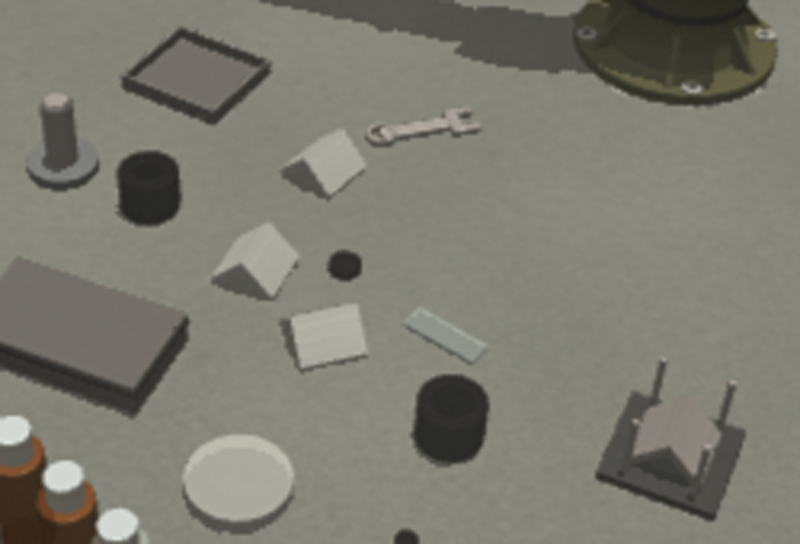

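```bash
cat > h.py <<'E'
from bench import ctrl,get_image,workorder
import cv2,numpy as np
from scipy.spatial.transform import Rotation as R
def ray(d,px,z):
    M=d["camera_from_world"];K=d["mtx"]
    px=np.atleast_2d(px).astype(float)
    v=np.c_[(px[:,0]-K[0,2])/K[0,0],-(px[:,1]-K[1,2])/K[1,1],-np.ones(len(px))]@M[:3,:3]
    c=-M[:3,:3].T@M[:3,3]
    return c+v*((z-c[2])/v[:,2])[:,None]
def proj(d,P):
    M=d["camera_from_world"];K=d["mtx"]
    p=np.atleast_2d(P)@M[:3,:3].T+M[:3,3]
    return np.c_[K[0,0]*p[:,0]/-p[:,2]+K[0,2],K[1,1]*-p[:,1]/-p[:,2]+K[1,2]]
def zoom(d,f,x0,y0,w,h,s,pts=None):
    im=cv2.resize(d["img"][y0:y0+h,x0:x0+w,::-1],(w*s,h*s),interpolation=cv2.INTER_CUBIC)
    if pts is not None:
        for p in pts: cv2.circle(im,(int((p[0]+.5-x0)*s),int((p[1]+.5-y0)*s)),2,(0,0,255),-1)
    cv2.imwrite(f,im)
def plan(x,y,z,yaw=None):
    """yaw=world angle (deg) of jaw axis wanted (mod 180)"""
    s=ctrl.get_state();Rm=R.from_rotvec(s["tool_rot"]).as_matrix()
    j=np.degrees(np.arctan2(Rm[1,0],Rm[0,0]))
    print("t %.2f pos"%s["time"],np.round(s["position"]*1000,1),"jaw",round(j,2),"tooly",np.round(Rm[:,1],3),"F",np.round(s["ft_force"],1),"grip",round(s["grip_width"]*87,1),"q7",round(s["joint_positions"][6],2))
    if yaw is None: t=0
    else:
        dw=(yaw-j+90)%180-90; t=-dw   # tool y down
    Rn=Rm@R.from_rotvec([0,np.radians(t),0]).as_matrix()
    e=Rn.T@(np.array([x,y,z])*1000-s["position"]*1000)
    print(" turn",round(t,1)," then shift",np.round(e,1))
E
python3 - <<'E'
from h import *
for n in("scene","top"):
    d=get_image(n);M=d["camera_from_world"];print(n,"cam",-M[:3,:3].T@M[:3,3])
hsv=cv2.cvtColor(d["img"],cv2.COLOR_RGB2HSV)
for p in[(316,189),(358,196),(382,257),(194,232),(340,200),(285,222),(254,180),(454,190),(465,262),(288,124)]: print(p,d["img"][p[1],p[0]],hsv[p[1],p[0]])
im=cv2.resize(d["img"],None,fx=4,fy=4,interpolation=cv2.INTER_CUBIC)
g=im.min(2)
m=(g>158).astype(np.uint8)
cs,_=cv2.findContours(m,cv2.RETR_EXTERNAL,cv2.CHAIN_APPROX_NONE)
for c in cs:
    a=cv2.contourArea(c)/16
    if 300<a<1500:
        c0=(c.mean(0)[0]+.5)/4-.5
        if not(160<c0[0]<500 and 140<c0[1]<330):continue
        ap=(cv2.approxPolyDP(c,5,True)[:,0]+.5)/4-.5
        print(a,c0);print(np.round(ap,1).tolist())
# dark
m=((im.max(2)<75)).astype(np.uint8)
cs,_=cv2.findContours(m,cv2.RETR_EXTERNAL,cv2.CHAIN_APPROX_NONE)
for c in cs:
    a=cv2.contourArea(c)/16
    c0=(c.mean(0)[0]+.5)/4-.5
    if 300<a<1500 and 160<c0[0]<500 and 140<c0[1]<330: print("dark",a,c0,cv2.fitEllipse(c))
E
```

```text
scene cam [1.32186445 0.71665669 1.01409535]
top cam [0.44804039 0.00371987 1.03476478]
(316, 189) [188 188 176] [ 30  16 188]
(358, 196) [188 188 176] [ 30  16 188]
(382, 257) [187 187 175] [ 30  16 187]
(194, 232) [154 148 139] [ 18  25 154]
(340, 200) [148 150 137] [ 35  22 150]
(285, 222) [172 178 168] [ 48  14 178]
(254, 180) [57 57 52] [30 22 57]
(454, 190) [130 132 128] [ 45   8 132]
(465, 262) [141 137 129] [ 20  22 141]
(288, 124) [187 194 183] [ 49  14 194]
309.375 [369.70535714 310.5234375 ]
[[378.9, 289.6], [374.4, 289.6], [374.9, 293.6], [363.9, 314.6], [358.4, 315.4], [355.4, 322.6], [356.4, 324.9], [361.1, 320.4], [366.6, 323.1], [366.1, 330.6], [371.6, 323.6], [368.9, 318.4], [379.9, 298.1], [384.6, 294.1], [382.9, 294.4]]
610.90625 [381.59333773 256.801781  ]
[[391.6, 243.1], [368.1, 246.4], [371.1, 269.9], [395.1, 266.9]]
582.8125 [357.66401734 196.16979769]
[[363.9, 181.4], [352.4, 184.1], [342.4, 190.1], [350.9, 211.4], [373.1, 202.4]]
577.03125 [315.60220365 189.05965046]
[[310.4, 174.4], [299.9, 193.9], [320.6, 204.9], [331.1, 184.6], [319.6, 176.4]]
dark 458.84375 [414.46344765 192.45081227] ((1659.3074951171875, 771.3425903320312), (91.34089660644531, 102.51211547851562), 62.32715606689453)
dark 447.625 [253.65205224 186.68283582] ((1016.2659301757812, 748.4373168945312), (90.34286499023438, 101.1937026977539), 125.330322265625)
```

```bash
cat >> h.py <<'E'
def guard(d,corn):
    """corn: 4 foot corners, ordered far-left(A: +x,+y), far-right, near-right, near-left in px (top)"""
    P=ray(d,corn,0.0057)
    u=(P[0]-P[3]+P[1]-P[2]);u/=np.linalg.norm(u)
    c=P.mean(0)
    print(" centre",np.round(c*1000,1)," yaw %.1f"%np.degrees(np.arctan2(u[1],u[0]))," L",np.round([np.linalg.norm(P[0]-P[3])*1e3,np.linalg.norm(P[1]-P[2])*1e3],1)," W",np.round([np.linalg.norm(P[0]-P[1])*1e3,np.linalg.norm(P[2]-P[3])*1e3],1), "side yaws",np.round([np.degrees(np.arctan2(*(P[i]-P[j])[1::-1])) for i,j in((0,3),(1,2))],1))
    return c,u
def gpts(c,u,zb=0.0):
    v=np.array([-u[1],u[0],0]);o=[]
    b=np.array([c[0],c[1],zb])
    for s in(1,-1):
        for w,z in((.0318,.0057),(0,.0375),(-.0318,.0057),):
            o.append(b+s*.031*u+w*v+[0,0,z])
    return np.array(o)
def ell(d,px,z): return ray(d,px,z)[0]
E
python3 - <<'E'
from h import *
d=get_image("top");s=get_image("scene")
L=[[(299.9,193.9),(310.4,174.4),(331.1,184.6),(320.6,204.9)],[(342.4,190.1),(363.9,181.4),(373.1,202.4),(350.9,211.4)],[(368.1,246.4),(391.6,243.1),(395.1,266.9),(371.1,269.9)]]
# guard1: rough ridge candidates
pt=[];ps=[]
for i,c in enumerate(L):
    if i==0: c=[c[1],c[2],c[3],c[0]]
    print("as listed"); a=guard(d,c)
    g=gpts(*a); pt+=list(proj(d,g)); ps+=list(proj(s,g))
zoom(d,"pics/a1.png",280,150,130,130,6,pt)
zoom(s,"pics/a2.png",280,165,110,100,7,ps)
E
```

```text
as listed
 centre [604.3  43.5   5.7]  yaw -27.5  L [56.7 58.3]  W [59.  59.6] side yaws [-27.8 -27.2]
as listed
 centre [586.4 -63.    5.7]  yaw 21.9  L [58.2 58.3]  W [59.  60.6] side yaws [21.2 22.6]
as listed
 centre [ 435.5 -120.4    5.7]  yaw 6.8  L [58.  58.9]  W [59.1 59.7] side yaws [6.5 7.1]
```

View pics/a1.png

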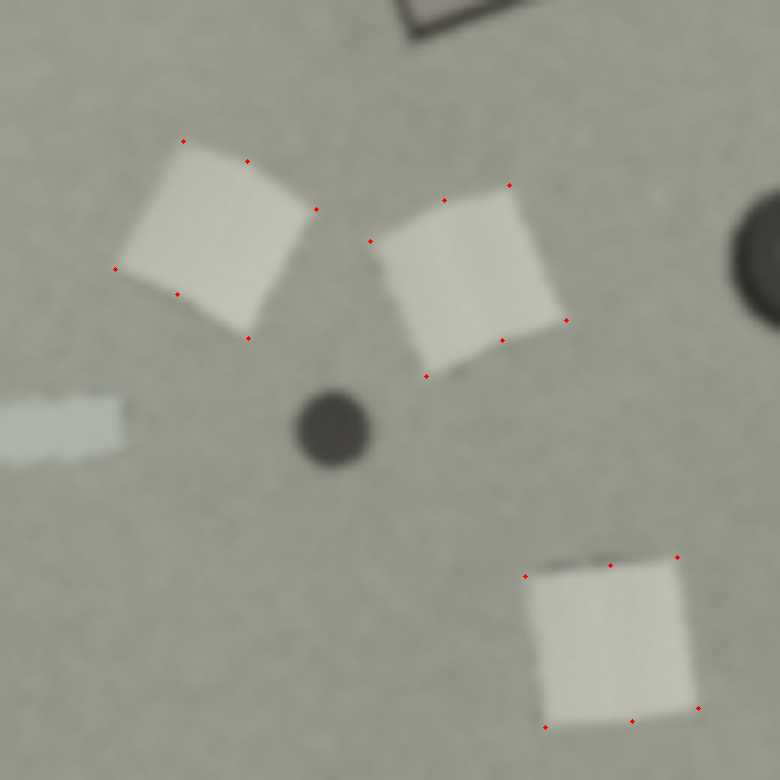

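View pics/a2.png

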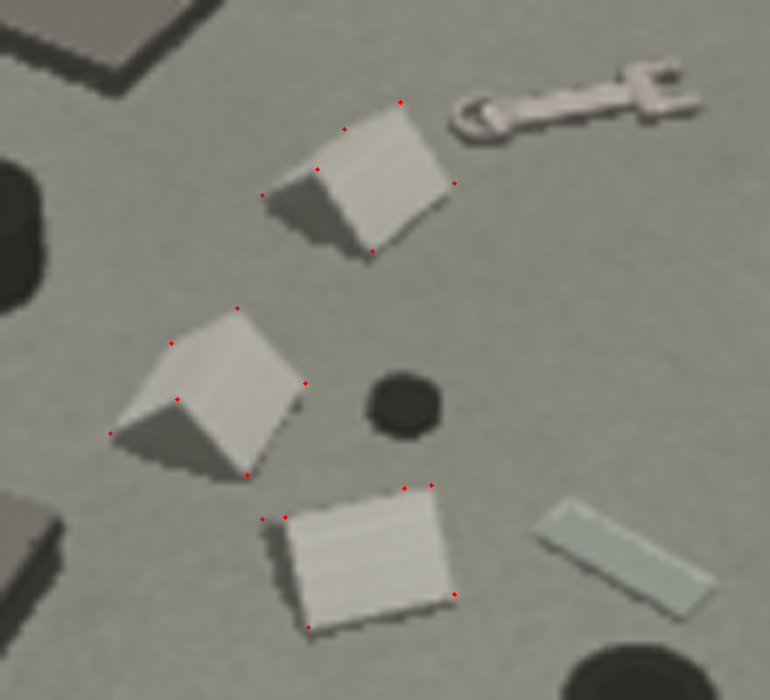

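```bash
python3 - <<'E'
from h import *
d=get_image("top");s=get_image("scene")
zoom(d,"pics/b1.png",165,200,64,64,12)
zoom(s,"pics/b2.png",405,240,70,70,11)
E
```

```text
(no output)
```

View pics/b1.png

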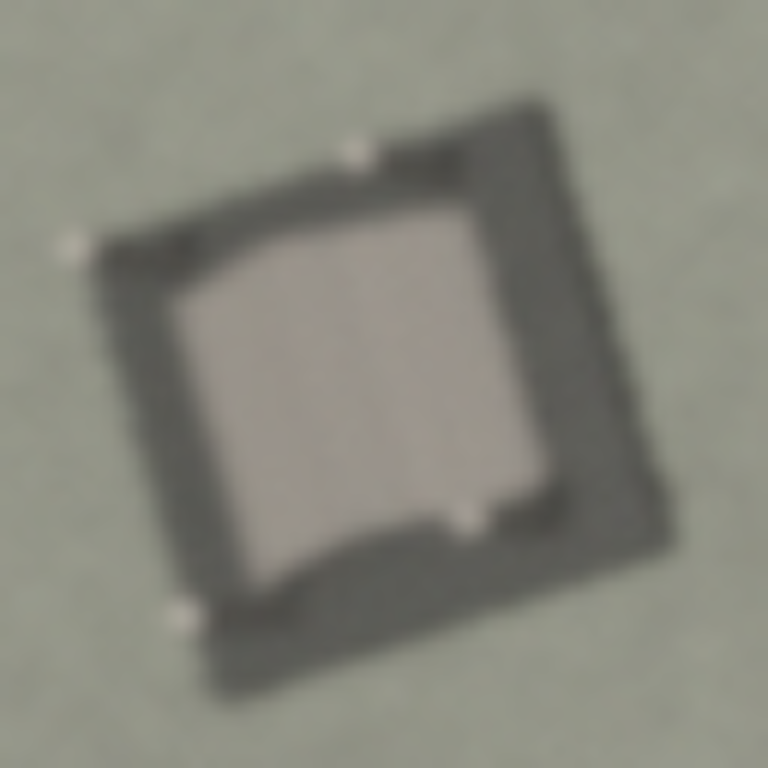

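View pics/b2.png

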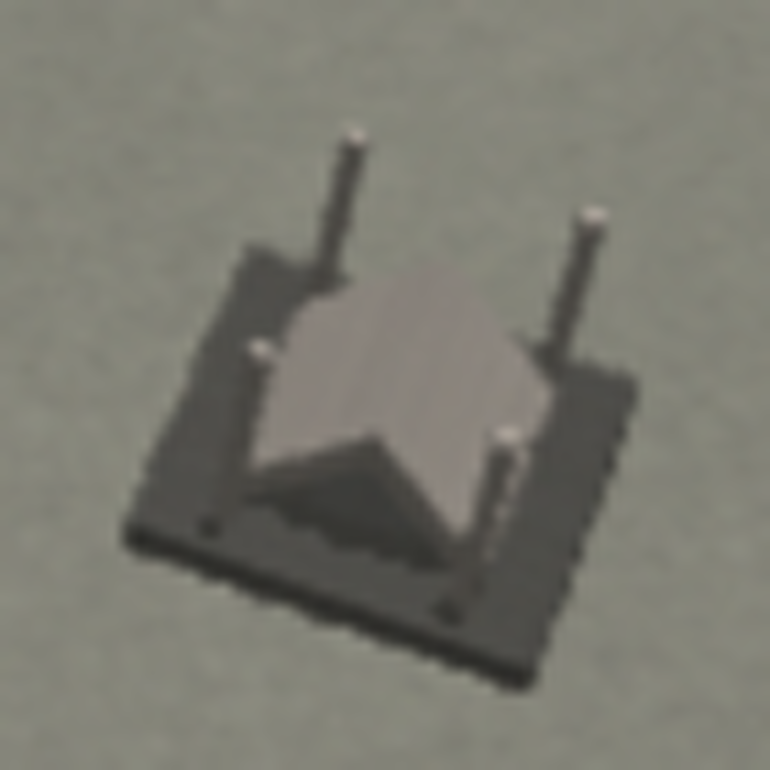

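```bash
python3 - <<'E'
from h import *
d=get_image("top");s=get_image("scene")
f=lambda a,x,y,k:np.array(a,float)/k+[x,y]-.5
pt=f([(355,155),(467,518),(185,617),(72,248)],165,200,12) # -y,+x ; -y,-x; +y,-x ; +y,+x
# scene: camera looks to robot; far x+ = near camera. +x pins: lower ones
ps=f([(262,348),(355,135),(592,215),(508,435)],405,240,11)
from itertools import product
def tri(a,b):
    A=[];
    for dd,p in((d,a),(s,b)):
        M=dd["camera_from_world"];K=np.diag([1,-1,-1.])
        P=dd["mtx"]@K@M[:3]; A+= [p[0]*P[2]-P[0],p[1]*P[2]-P[1]]
    v=np.linalg.svd(np.array(A))[2][-1];return v[:3]/v[3]
T=np.array([tri(a,b) for a,b in zip(pt,ps)]);print("pins tri\n",np.round(T*1000,1),T.mean(0)*1000)
for z in(.07,.08):
    P=ray(d,pt,z);Q=ray(s,ps,z);print(z,"top mean",P.mean(0)*1e3,"scene mean",Q.mean(0)*1e3)
    for X in(P,Q):
        u=X[0]-X[1]+X[3]-X[2];print("  yaw",np.degrees(np.arctan2(u[1],u[0])),"along",np.linalg.norm(u[:2])/2*1e3,"across",np.linalg.norm(X[0]-X[3]+X[1]-X[2])/2*1e3)
rc=f([(172,300),(478,205),(548,480),(255,590)],165,200,12)
P=ray(d,rc,.0157);u=P[0]-P[3]+P[1]-P[2];print("roof",P.mean(0)*1e3,np.degrees(np.arctan2(u[1],u[0])))
pl=f([(540,95),(680,545),(220,700),(88,250)],165,200,12)
print("plate z.01",ray(d,pl,.010).mean(0)*1e3)
rs=f([(432,258),(370,435)],405,240,11);P=ray(s,rs,.0475);print("scene ridge",P*1e3,P.mean(0)*1e3)
print("post top",ray(d,f([(578,115)],320,150,4),.085)*1e3,"foot",ray(d,f([(541,138)],320,150,4),.012)*1e3)
tr=f([(462,382),(650,342),(693,513),(507,555)],320,150,4)
for z in(.018,0):
  P=ray(d,tr,z);print("tray",z,np.round(P*1e3),P.mean(0)*1e3)
for c in((1659.3,771.3),(1016.3,748.4)):
    print("sleeve",ray(d,(np.array(c)+.5)/4-.5,.0225)*1e3)
# bores
zoom(s,"pics/b3.png",235,160,70,50,11)
zoom(s,"pics/b4.png",345,245,60,50,11)
zoom(d,"pics/b5.png",430,160,60,50,12)
E
```

```text
pins tri
 [[541.1 328.2  69.3]
 [469.6 303.6  69. ]
 [450.5 358.3  68.5]
 [522.9 383.4  69.6]] [496.0359943  343.38512553  69.11741685]
0.07 top mean [495.44759483 343.7901244   70.        ] scene mean [497.36585963 343.32765382  70.        ]
  yaw 19.396889220518837 along 76.07961209275044 across 58.008608241603305
  yaw 18.881281221500892 along 75.44250151072275 across 57.895391665482805
0.08 top mean [494.95620867 340.26522109  80.        ] scene mean [506.09907278 347.28201118  80.        ]
  yaw 19.3968892205189 along 75.29103011258684 across 57.407336207015035
  yaw 18.881281221500878 along 74.64340318436119 across 57.28215496657296
roof [496.08301738 343.34234594  15.7       ] 17.374667449503644
plate z.01 [495.75145466 341.31057055  10.        ]
scene ridge [[471.11400326 330.6742078   47.5       ]
 [527.7243298  352.38828671  47.5       ]] [499.41916653 341.53124725  47.5       ]
post top [[ 617.44950208 -307.04226543   85.        ]] foot [[ 615.88876585 -307.10154297   12.        ]]
tray 0.018 [[ 463. -251.   18.]
 [ 488. -367.   18.]
 [ 384. -387.   18.]
 [ 359. -274.   18.]] [ 423.76945565 -319.59126691   18.        ]
tray 0 [[ 464. -255.    0.]
 [ 488. -373.    0.]
 [ 383. -394.    0.]
 [ 358. -279.    0.]] [ 423.33978223 -325.31491168    0.        ]
sleeve [[ 593.26755448 -203.25075291   22.5       ]]
sleeve [[609.13535017 197.54740424  22.5       ]]
```

View pics/b3.png

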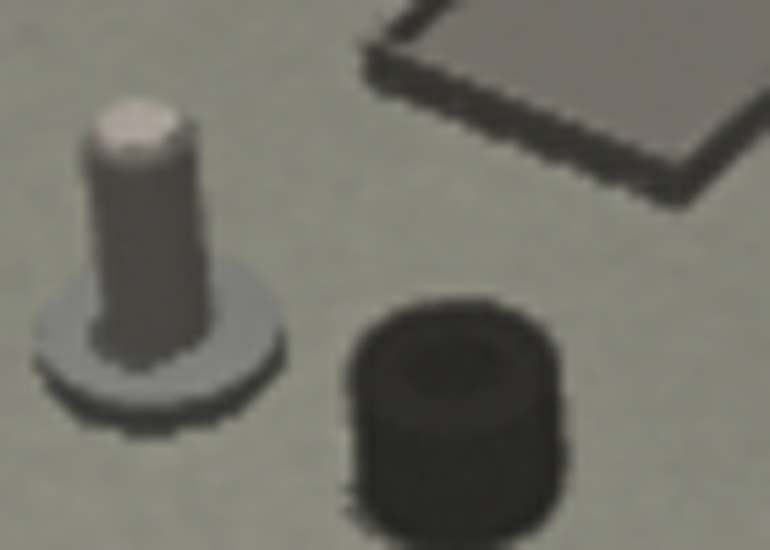

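View pics/b5.png

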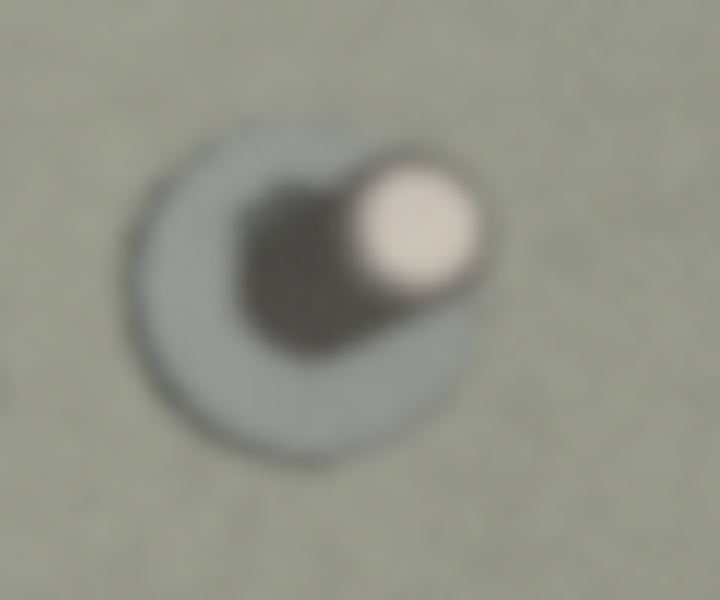

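```bash
python3 - <<'E'
from h import *
s=get_image("scene")
print("post scene",ray(s,[[138/11+235-.5,122/11+160-.5]],.085)*1e3)
plan(.6043,.0435,.150,-27.5)
E
```

```text
post scene [[ 617.46869353 -308.57748349   85.        ]]
t 0.55 pos [ 257.7 -596.7  185.3] jaw -66.63 tooly [-0. -0. -1.] F [ 0.3  0.1 -0.6] grip 86.7 q7 -0.06
 turn -39.1  then shift [ 11.8  35.2 727.9]
```

Emit:
{"name": "drive_tool", "arguments": {
  "increments": "0 0 0 -9.8 0;0 0 0 -9.8 0;0 0 0 -9.8 0;0 0 0 -9.7 0;0 0 0 0 0;0 0 30 0 0;0 0 45 0 0;0 0 45 0 0;0 0 45 0 0;0 0 45 0 0;0 0 45 0 0;0 0 45 0 0;0 0 45 0 0;0 0 45 0 0;0 0 45 0 0;0 0 45 0 0",
  "squeeze": 30
}}

```text
time: 2.55
position: [0.4803, -0.1698, 0.1856]
tool_rot: [-1.538, 0.379, -0.38]
ft_force: [0.4, 0.3, -0.5]
grip_width: 1.003
```

```bash
python3 - <<'E'
from h import *
plan(.6043,.0435,.150,-27.5)
E
```

```text
t 2.55 pos [ 480.3 -169.8  185.6] jaw -27.76 tooly [ 0.001 -0.001 -1.   ] F [ 0.4  0.3 -0.5] grip 87.3 q7 -0.21
 turn -0.3  then shift [ 11.5  35.5 246.5]
```

Emit:
{"name": "drive_tool", "arguments": {
  "increments": "2 0 41 -0.3 0;2 6 41 0 0;2 6 41 0 0;2 8 41 0 0;2 8 41 0 0;1.5 7 41 0 0;0 0 0 0 0;0 0 0 0 0"
}}

```text
time: 3.55
position: [0.6025, 0.0416, 0.1501]
tool_rot: [-1.539, 0.375, -0.374]
ft_force: [-0.1, -0.5, 1.0]
grip_width: 1.002
```

```bash
python3 - <<'E'
from h import *
plan(.6043,.0435,.028,-27.5)
d=get_image("top");s=get_image("scene")
zoom(s,"pics/c1.png",240,150,180,150,4)
E
```

```text
t 3.55 pos [602.5  41.6 150.1] jaw -27.35 tooly [-0.001 -0.001 -1.   ] F [-0.1 -0.5  1. ] grip 87.2 q7 -0.74
 turn 0.1  then shift [  0.8 122.1   2.6]
```

View pics/c1.png

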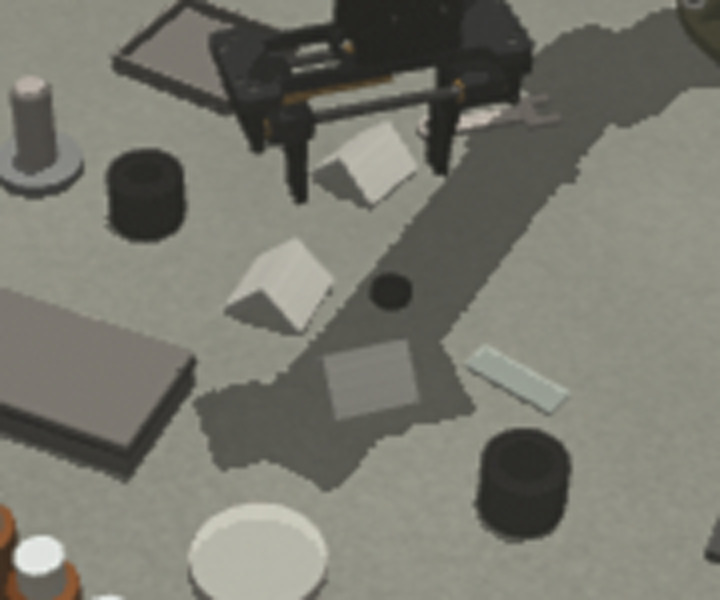

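Emit:
{"name": "drive_tool", "arguments": {
  "increments": "0.8 20 2.6 0 0;0 30 0 0 0;0 30 0 0 0;0 25 0 0 0;0 12 0 0 0;0 5 0 0 0;0 0 0 0 0"
}}

```text
time: 4.53
position: [0.6048, 0.0442, 0.0285]
tool_rot: [-1.538, 0.372, -0.373]
ft_force: [0.0, -0.6, 0.3]
grip_width: 0.996
```

```bash
python3 - <<'E'
from h import *
plan(.6043,.0435,.028,-27.5)
s=get_image("scene")
zoom(s,"pics/c2.png",270,170,100,90,7)
E
```

```text
t 4.53 pos [604.8  44.2  28.5] jaw -27.25 tooly [ 0.001 -0.    -1.   ] F [ 0.  -0.6  0.3] grip 86.7 q7 -0.81
 turn 0.2  then shift [-0.2  0.5 -0.8]
```

View pics/c2.png

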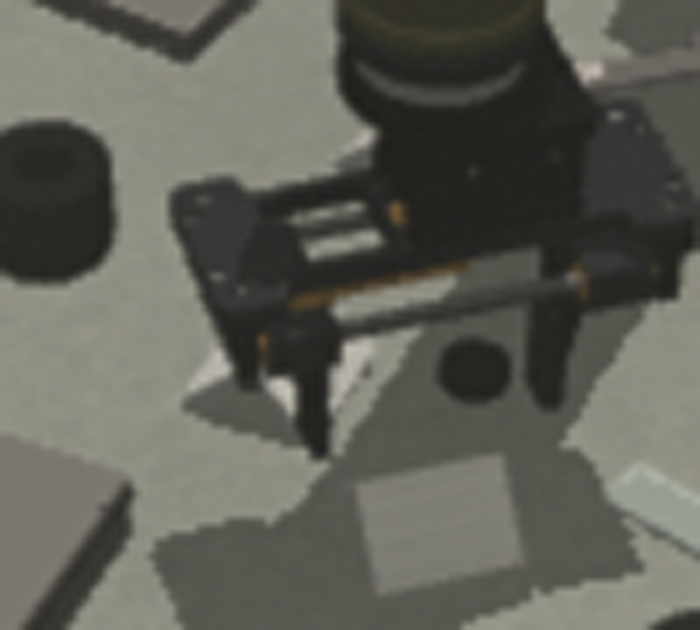

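```bash
python3 - <<'E'
from h import *
s=get_image("scene");d=get_image("top")
st=ctrl.get_state();p=st["position"];Rm=R.from_rotvec(st["tool_rot"]).as_matrix()
P=[p,p+Rm[:,0]*.0435,p-Rm[:,0]*.0435]
print(st["time"],p,proj(s,P),s["camera_from_world"])
zoom(s,"pics/c3.png",270,170,100,90,7,proj(s,P))
zoom(d,"pics/c4.png",250,150,150,130,5,proj(d,P))
E
```

```text
4.675 [0.6053316  0.044275   0.02921358] [[330.69436321 238.52536425]
 [316.00368685 241.79719829]
 [345.17080594 235.30124325]] [[-0.7051603   0.70899483  0.00867685  0.41522129]
 [-0.47149937 -0.47801873  0.74107114  0.21431678]
 [ 0.52956331  0.51848282  0.67137044 -1.75241874]
 [ 0.          0.          0.          1.        ]]
```

View pics/c3.png

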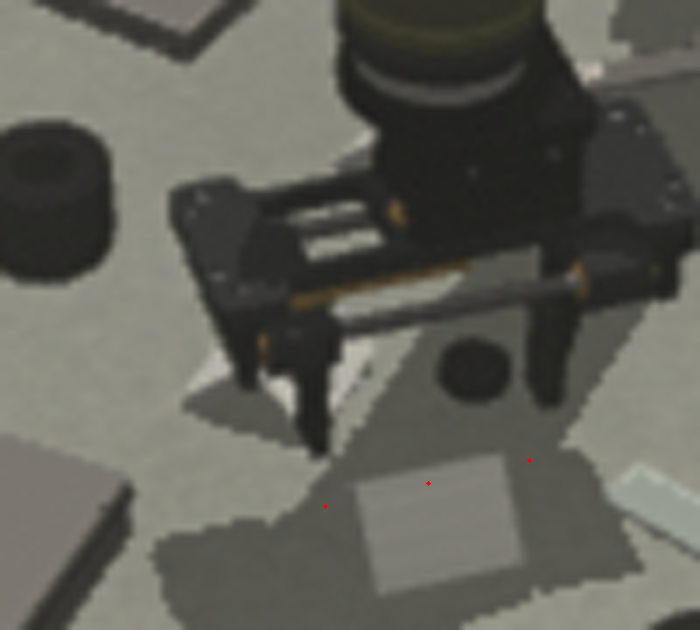

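View pics/c4.png

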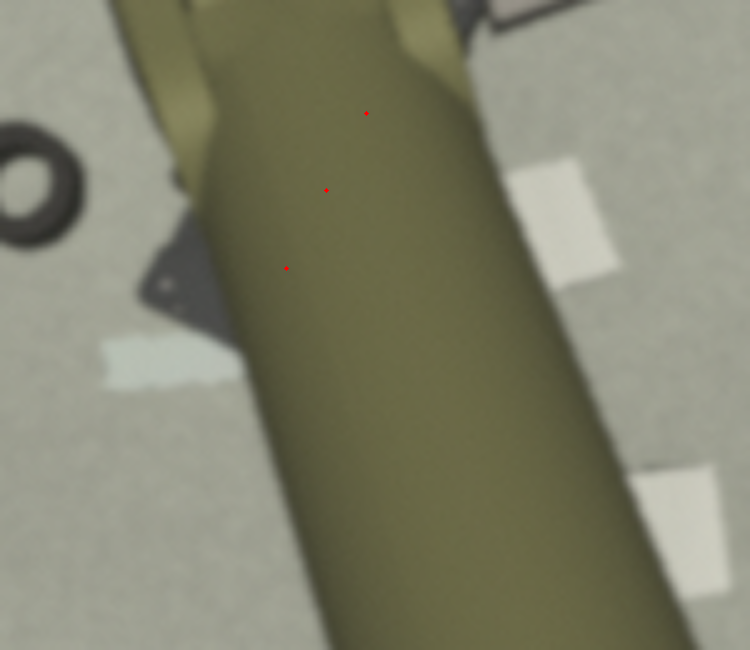

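```bash
python3 - <<'E'
from h import *
s=get_image("scene")
def pr(p,jaw,ux=.0510):
    p=np.array(p);u=np.array([np.cos(np.radians(jaw)),np.sin(np.radians(jaw)),0])
    return proj(s,[p+u*ux,p-u*ux])
print("c1 pred",pr([.6025,.0416,.1501],-27.35),"seen (315,200),(349.5,193)")
print("c3 pred",pr([.6053,.0443,.0285],-27.35),"seen",np.array([(319,455),(550,405)])/7+[270,170]-.5)
print("start pred",pr([.2575,-.5961,.1842],-66.6))
zoom(s,"pics/c5.png",270,150,120,110,7)
b=cv2.imread("pics/scene0.png");cv2.imwrite("pics/c6.png",cv2.resize(b[0:110,210:350],None,fx=5.5,fy=5.5,interpolation=cv2.INTER_CUBIC))
print(ctrl.get_state()["joint_positions"])
E
```

```text
c1 pred [[313.25988382 209.23583141]
 [349.50746133 201.76869563]] seen (315,200),(349.5,193)
c3 pred [[313.45436221 242.54011012]
 [347.66191775 234.92986416]] seen [[315.07142857 234.5       ]
 [348.07142857 227.35714286]]
start pred [[260.05272491  70.87159242]
 [285.17397763  75.75710083]]
[ 0.41391013  0.42925584 -0.6524218   1.71969762  0.28968363  1.08903217
 -0.80541929]
```

View pics/c6.png

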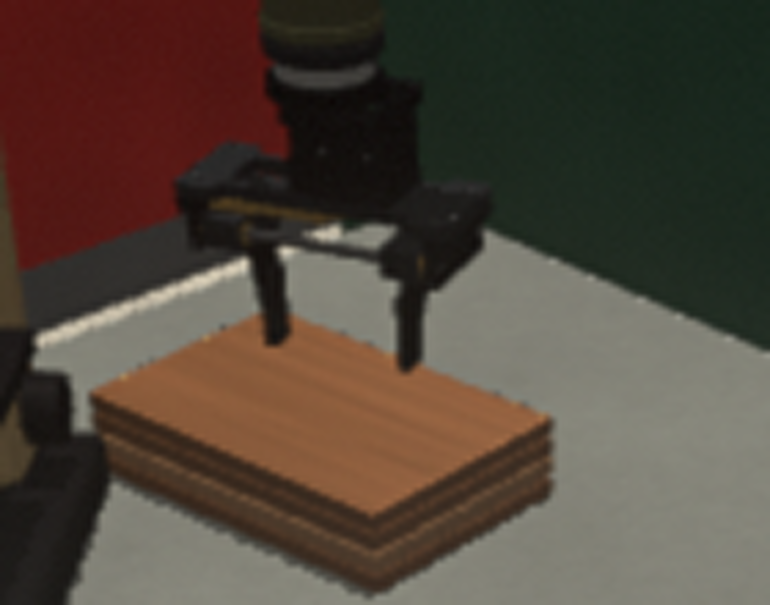

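View pics/c5.png

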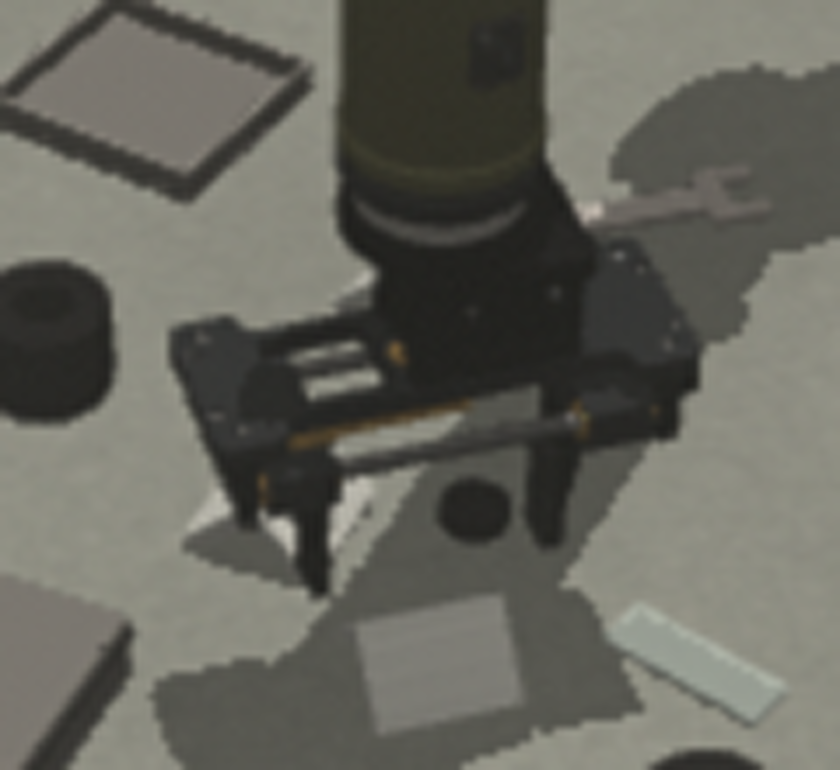

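```bash
python3 - <<'E'
from h import *
s=get_image("scene");d=get_image("top")
print("top proj of start TCP",proj(d,[[.2575,-.5961,.1842],[.2575,-.5961,.3]]))
for z in(.15,.185,.225,.25):
    P=ray(s,[[272.3,65]],z);print(z,P,proj(d,P))
cv2.imwrite("pics/c7.png",d["img"][:,:,::-1]);cv2.imwrite("pics/c8.png",s["img"][:,:,::-1])
E
```

```text
top proj of start TCP [[635.315874   348.31283819]
 [685.4581859  364.28016749]]
0.15 [[ 0.16795383 -0.70452974  0.15      ]] [[681.36447304 390.37563419]]
0.185 [[ 0.21469273 -0.64696488  0.185     ]] [[664.02252836 371.16470835]]
0.225 [[ 0.26810863 -0.58117647  0.225     ]] [[642.67031284 347.51131558]]
0.25 [[ 0.30149356 -0.54005872  0.25      ]] [[628.4069975  331.71081002]]
```

View pics/c7.png

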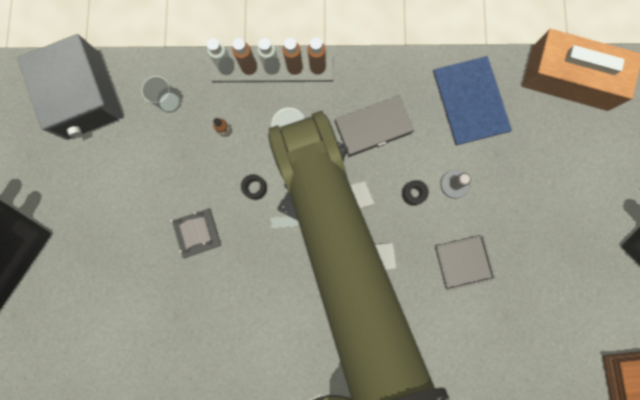

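View pics/c8.png

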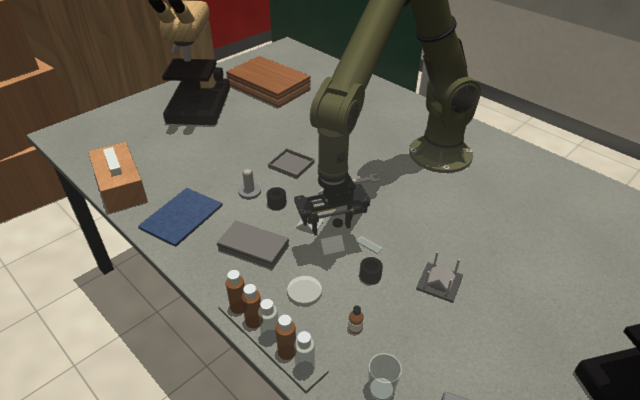

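```bash
python3 - <<'E'
from h import *
s=get_image("scene")
p=np.array([.6053,.0443,.0285]);a=np.radians(-27.3);u=np.array([np.cos(a),np.sin(a),0]);v=np.array([-u[1],u[0],0])
for dz in(.07,.105):
    Q=[p+i*.095*u+j*.0375*v+[0,0,dz] for i,j in((1,-1),(1,1),(-1,1),(-1,-1))]
    zoom(s,f"pics/e{int(dz*1000)}.png",270,150,120,110,7,proj(s,Q))
E
```

```text
(no output)
```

View pics/e70.png

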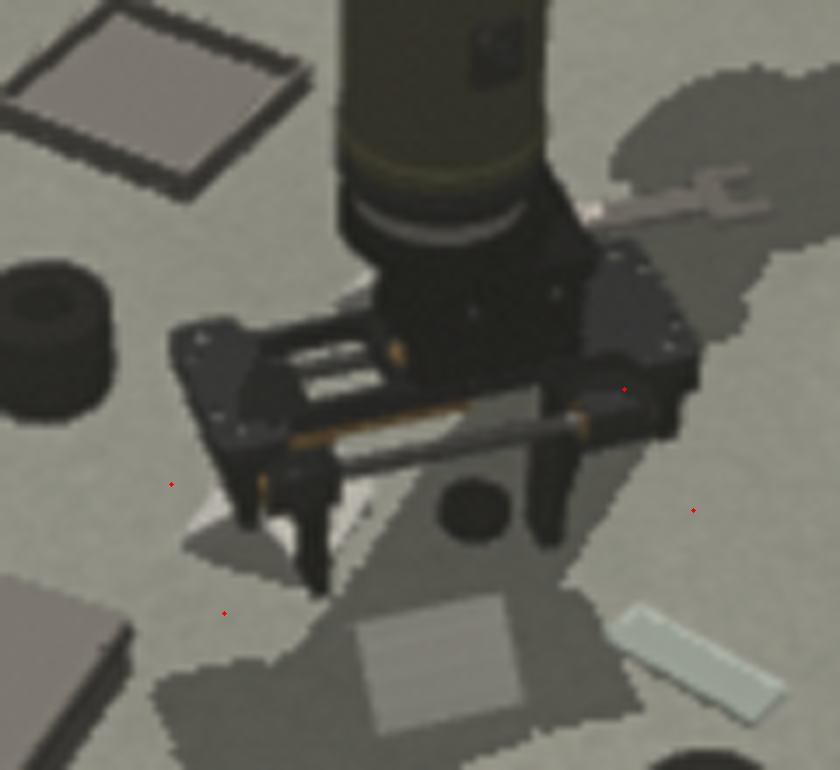

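View pics/e105.png

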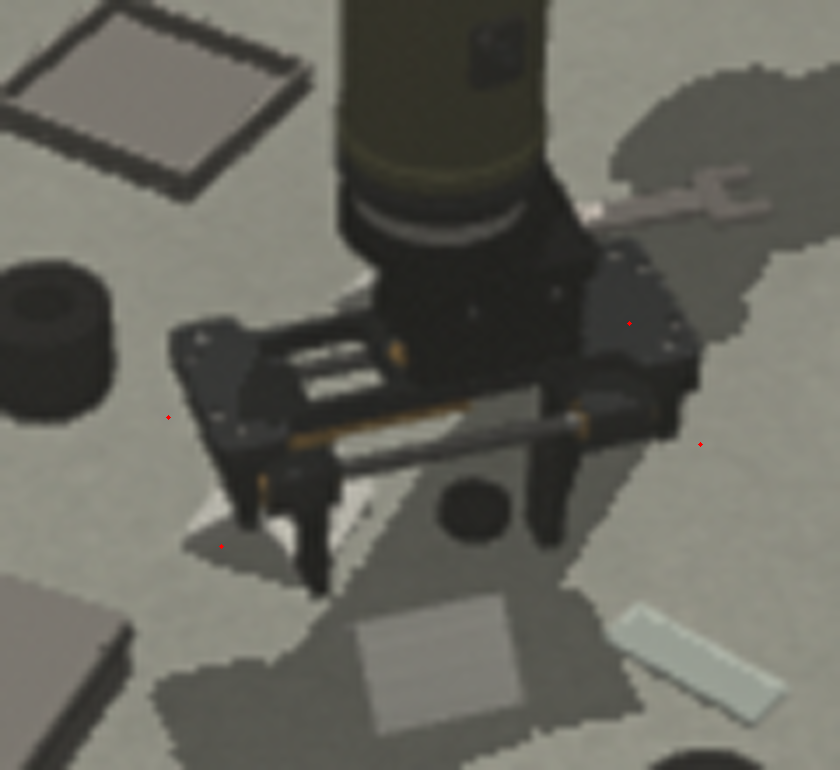

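```bash
cat >> h.py <<'E'
def tri(d,s,a,b):
    A=[]
    for dd,p in((d,a),(s,b)):
        P=dd["mtx"]@np.diag([1,-1,-1.])@dd["camera_from_world"][:3]; A+= [p[0]*P[2]-P[0],p[1]*P[2]-P[1]]
    v=np.linalg.svd(np.array(A))[2][-1];X=v[:3]/v[3]
    return X, proj(d,X)[0]-a, proj(s,X)[0]-b
E
python3 - <<'E'
from h import *
s=get_image("scene");d=get_image("top")
X=tri(d,s,np.array([277.7,208.7]),np.array([369.1,199.5]));print(X)
p=np.array([.6053,.0443,.0285]);a=np.radians(-27.3);u=np.array([np.cos(a),np.sin(a),0]);v=np.array([-u[1],u[0],0])
print("expected corner xy",p-.095*u+.0375*v, "local of X",(X[0]-p)@u,(X[0]-p)@v)
E
```

```text
(array([0.53783838, 0.11586873, 0.17746312]), array([ 0.19434352, -0.1569572 ]), array([0.13985258, 0.00641567]))
expected corner xy [0.53808072 0.12119485 0.0285    ] local of X -0.09277252122324545 0.03265596404139649
```

Emit:
{"name": "drive_tool", "arguments": {
  "increments": "0 5 0 0 0;0 5 0 0 0;0 5 0 0 0;0 3 0 0 0;0 0 0 0 0"
}}

```text
time: 5.6
position: [0.6043, 0.0442, 0.0098]
tool_rot: [-1.539, 0.373, -0.372]
ft_force: [-0.0, -0.1, 0.5]
grip_width: 0.999
```

```bash
python3 - <<'E'
from h import *
plan(.6043,.0435,.028,-27.5)
s=get_image("scene")
zoom(s,"pics/c9.png",270,170,100,90,7)
E
```

```text
t 5.60 pos [604.3  44.2   9.8] jaw -27.23 tooly [-0.001 -0.    -1.   ] F [-0.  -0.1  0.5] grip 86.9 q7 -0.82
 turn 0.3  then shift [  0.3 -18.2  -0.6]
```

View pics/c9.png

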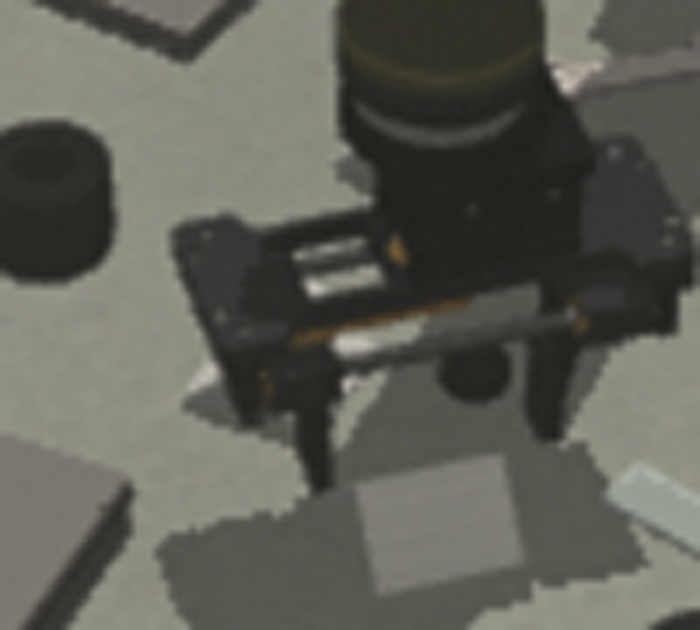

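Emit:
{"name": "drive_tool", "arguments": {
  "increments": "0 -10 0 0 0;0 0 0 0 40;0 0 0 0 85;0 0 0 0 85;0 0 0 0 85;0 0 0 0 85;0 0 0 0 85;0 0 0 0 85",
  "squeeze": 5
}}

```text
time: 6.65
position: [0.6045, 0.0442, 0.0202]
tool_rot: [-1.539, 0.373, -0.373]
ft_force: [-0.4, 0.2, 0.8]
grip_width: 0.667
```

```bash
python3 - <<'E'
from h import *
plan(.6043,.0435,.028,-27.5)
s=get_image("scene")
zoom(s,"pics/c10.png",270,170,100,90,7)
E
```

```text
t 6.65 pos [604.5  44.2  20.2] jaw -27.23 tooly [-0. -0. -1.] F [-0.4  0.2  0.8] grip 58.0 q7 -0.81
 turn 0.3  then shift [ 0.1 -7.8 -0.7]
```

View pics/c10.png

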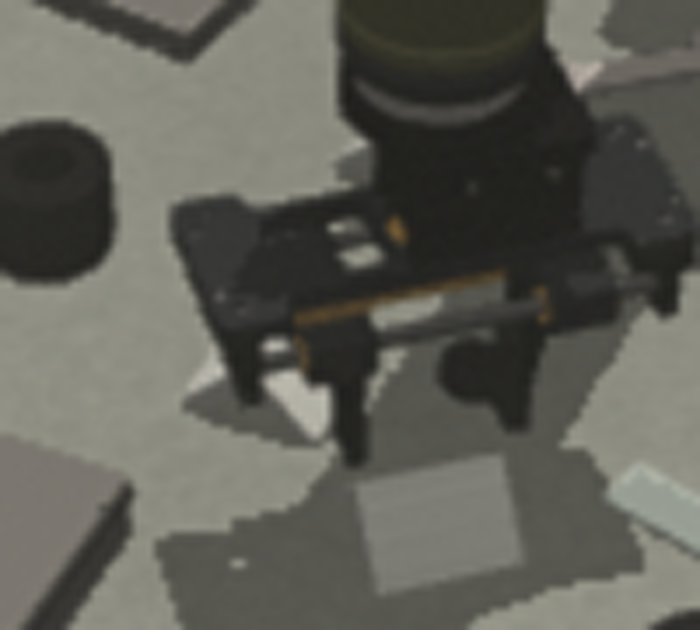

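```bash
python3 - <<'E'
from h import *
s=get_image("scene");st=ctrl.get_state();p=st["position"];Rm=R.from_rotvec(st["tool_rot"]).as_matrix();u=Rm[:,0];v=Rm[:,2]
pts=[]
for dz in(.028,.038):
  for sg in(1,-1):
    for o in(.029,.044):
      for w in(-.0095,.0095): pts.append(p+sg*o*u+w*v+[0,0,dz])
zoom(s,"pics/c11.png",300,200,60,50,13,proj(s,pts))
E
```

```text
(no output)
```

View pics/c11.png

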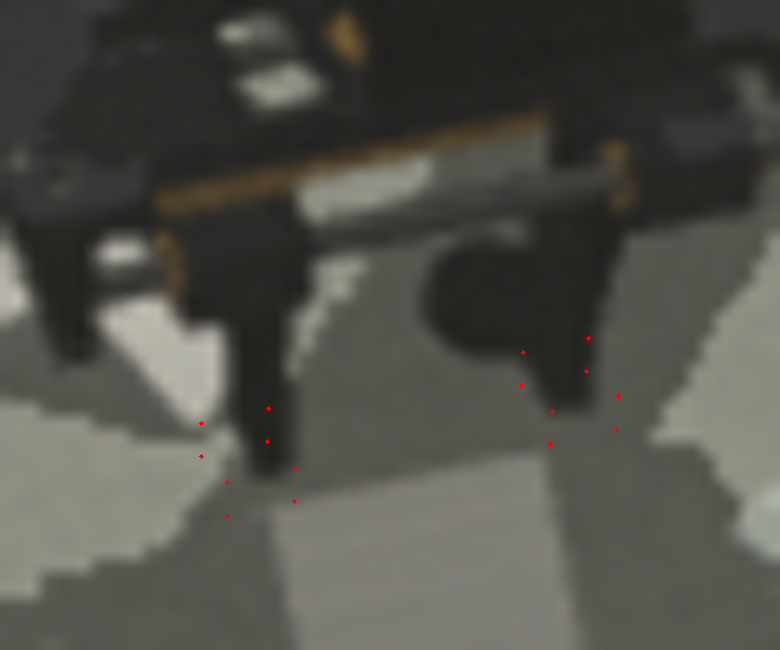

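Emit:
{"name": "drive_tool", "arguments": {
  "increments": "0 0 -0.5 0.3 0;0 0 0 0 0;0 0 0 0 0;0 0 0 0 0;0 8 0 0 0;0 8 0 0 0;0 5 0 0 0;0 4 0 0 0;0 3 0 0 0;0 0 0 0 0;0 0 0 0 90;0 0 0 0 90;0 0 0 0 90;0 0 0 0 90;0 0 0 0 90;0 0 0 0 90",
  "squeeze": 8
}}

```text
time: 8.75
position: [0.6044, 0.0437, -0.0077]
tool_rot: [-1.538, 0.377, -0.377]
ft_force: [-0.1, -1.2, 1.6]
grip_width: 0.709
```

```bash
python3 - <<'E'
from h import *
plan(.6043,.0435,.028,-27.5)
s=get_image("scene")
zoom(s,"pics/c12.png",300,200,60,50,13)
E
```

```text
t 8.75 pos [604.4  43.7  -7.7] jaw -27.54 tooly [ 0. -0. -1.] F [-0.1 -1.2  1.6] grip 61.7 q7 -0.83
 turn -0.0  then shift [  0.  -35.7  -0.3]
```

View pics/c12.png

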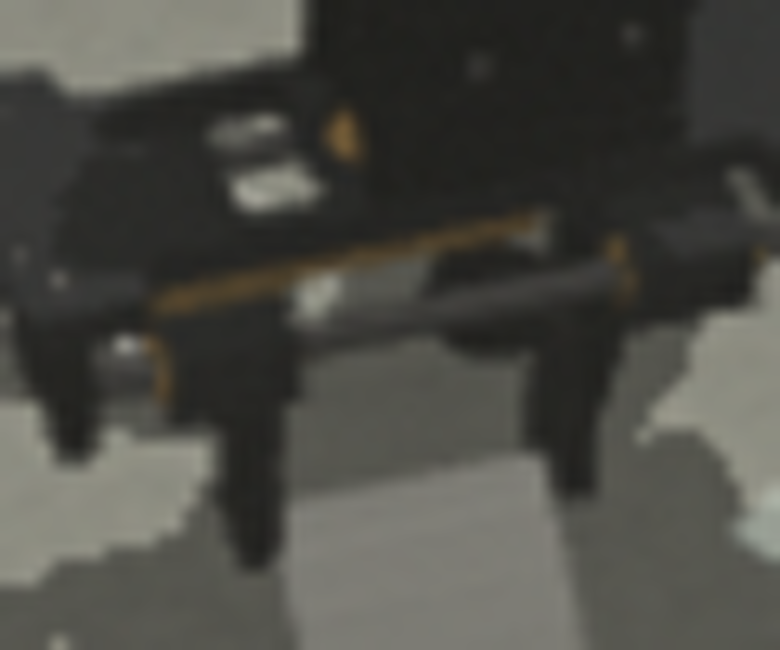

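Emit:
{"name": "drive_tool", "arguments": {
  "increments": "0 0 0 0 255;0 0 0 0 255;0 -5 0 0 255;0 -15 0 0 255;0 -30 0 0 255;0 -40 0 0 255;0 -40 0 0 255;0 0 0 0 255",
  "squeeze": 25
}}

```text
time: 9.8
position: [0.6072, 0.0445, 0.1271]
tool_rot: [-1.536, 0.37, -0.383]
ft_force: [0.1, 0.0, -2.3]
grip_width: 0.703
```

```bash
python3 - <<'E'
from h import *
plan(.4962,.3433,.120,19.1)
s=get_image("scene")
zoom(s,"pics/c13.png",290,150,80,70,10)
E
```

```text
t 9.80 pos [607.2  44.5 127.1] jaw -27.52 tooly [ 0.008 -0.    -1.   ] F [ 0.1  0.  -2.3] grip 61.1 q7 -0.76
 turn -46.6  then shift [ -7.2   6.2 318.7]
```

View pics/c13.png

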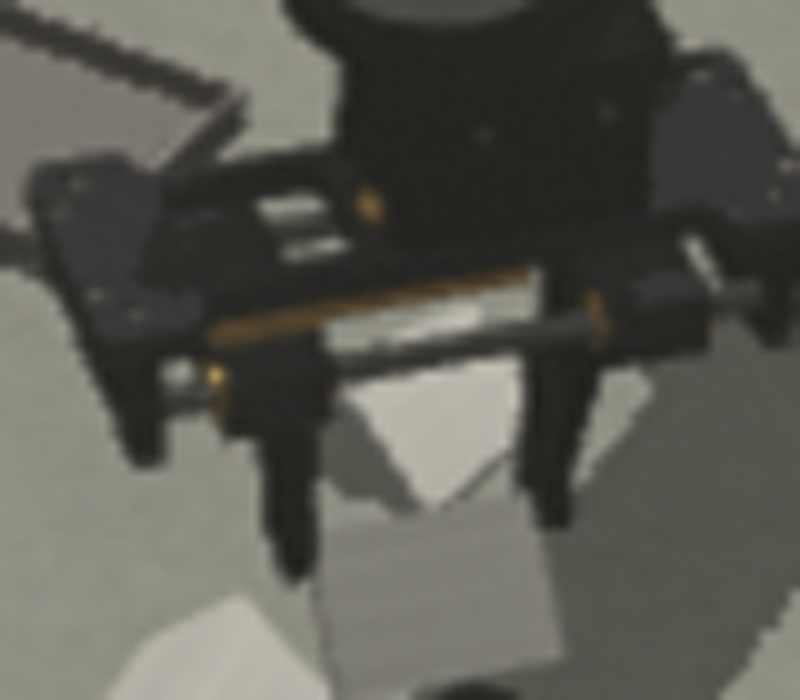

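Emit:
{"name": "drive_tool", "arguments": {
  "increments": "0 0 0 -9.3 255;0 0 0 -9.3 255;0 0 0 -9.3 255;0 0 0 -9.3 255;0 0 0 -9.4 255;0 0 20 0 255;0 0 40 0 255;0 0 40 0 255;0 0 40 0 255;0 0 40 0 255;0 0 40 0 255;0 0 40 0 255;-4 0 35 0 255;-3 0 20 0 255;0 0 0 0 255;0 0 0 0 255"
}}

```text
time: 11.85
position: [0.4957, 0.3375, 0.1219]
tool_rot: [-1.557, -0.259, 0.259]
ft_force: [0.4, 0.2, -0.3]
grip_width: 0.7
```

```bash
python3 - <<'E'
from h import *
plan(.4962,.3433,.080,19.1)
s=get_image("scene")
zoom(s,"pics/c14.png",400,210,80,70,10)
E
```

```text
t 11.85 pos [495.7 337.5 121.9] jaw 18.92 tooly [ 0.    -0.002 -1.   ] F [ 0.4  0.2 -0.3] grip 60.9 q7 -0.55
 turn -0.2  then shift [ 2.4 41.8  5.4]
```

View pics/c14.png

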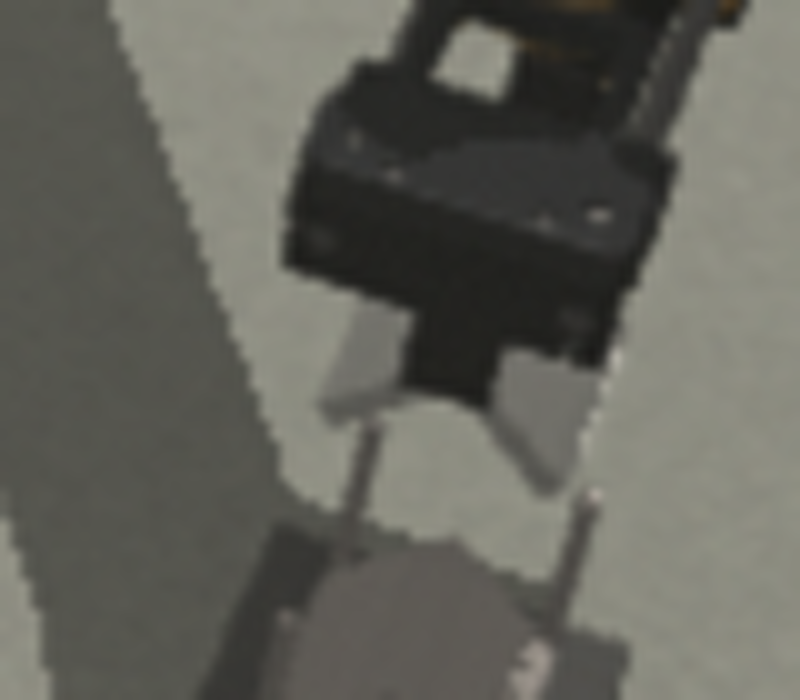

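Emit:
{"name": "drive_tool", "arguments": {
  "increments": "2.4 12 5.4 -0.2 255;0 20 0 0 255;0 15 0 0 255;0 0 0 0 255;0 0 0 0 255"
}}

```text
time: 12.52
position: [0.4954, 0.3453, 0.0753]
tool_rot: [-1.554, -0.264, 0.264]
ft_force: [0.5, -0.1, -0.9]
grip_width: 0.701
```

```bash
python3 - <<'E'
from h import *
plan(.4962,.3433,.018,19.1)
s=get_image("scene");d=get_image("top")
zoom(s,"pics/c15.png",400,220,80,70,10)
zoom(d,"pics/c16.png",150,180,100,90,7)
E
```

```text
t 12.53 pos [495.4 345.3  75.3] jaw 19.27 tooly [ 0.  0. -1.] F [ 0.5 -0.1 -0.9] grip 60.9 q7 -0.59
 turn 0.2  then shift [ 0.1 57.3 -2.1]
```

View pics/c15.png

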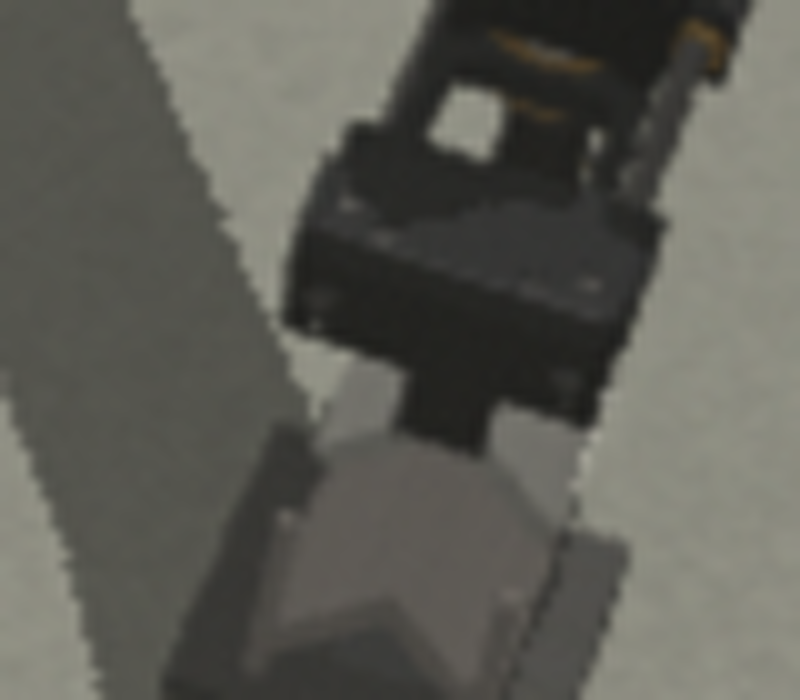

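View pics/c16.png

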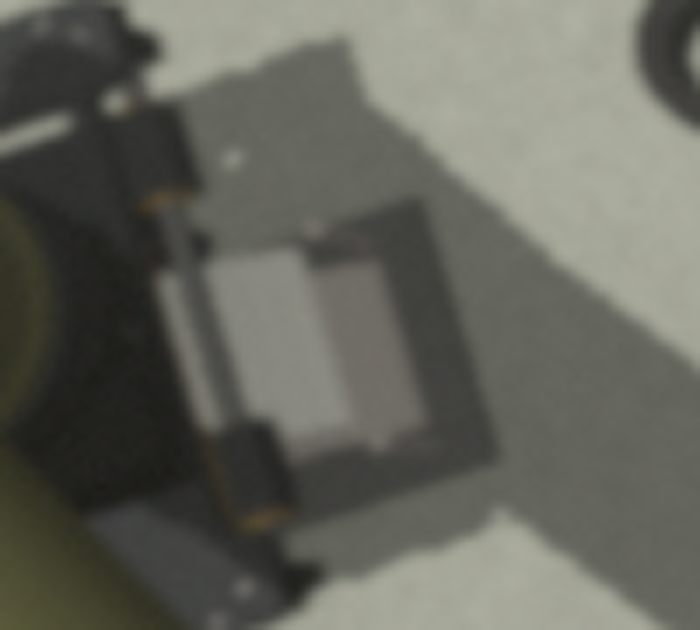

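```bash
python3 - <<'E'
from h import *
s=get_image("scene");d=get_image("top")
st=ctrl.get_state();p=st["position"];Rm=R.from_rotvec(st["tool_rot"]).as_matrix();u=Rm[:,0]
if u[0]<0:u=-u
g=gpts(p,u,p[2]+.0077)
zoom(s,"pics/c17.png",400,220,80,70,10,proj(s,g))
zoom(d,"pics/c18.png",150,180,100,90,7,proj(d,g))
E
```

```text
(no output)
```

View pics/c17.png

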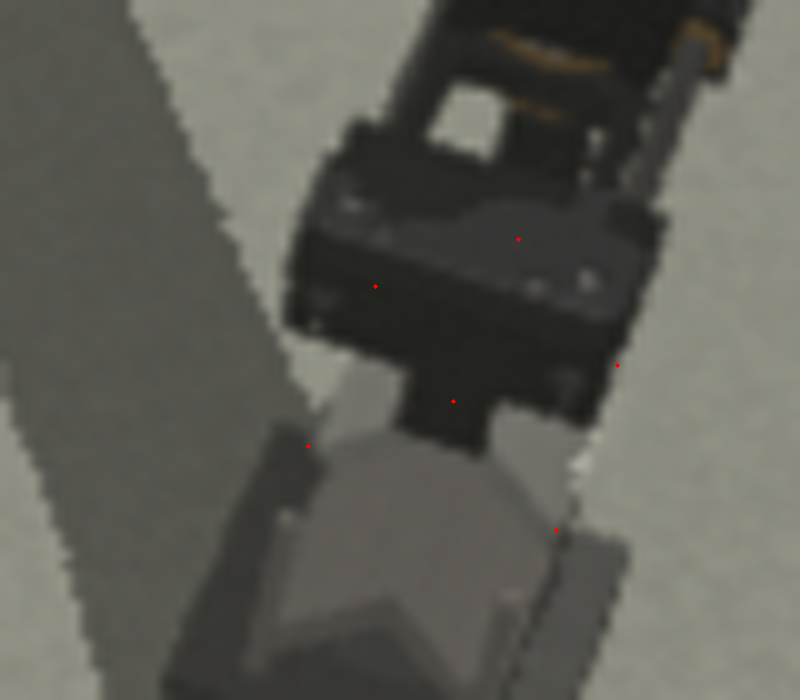

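View pics/c18.png

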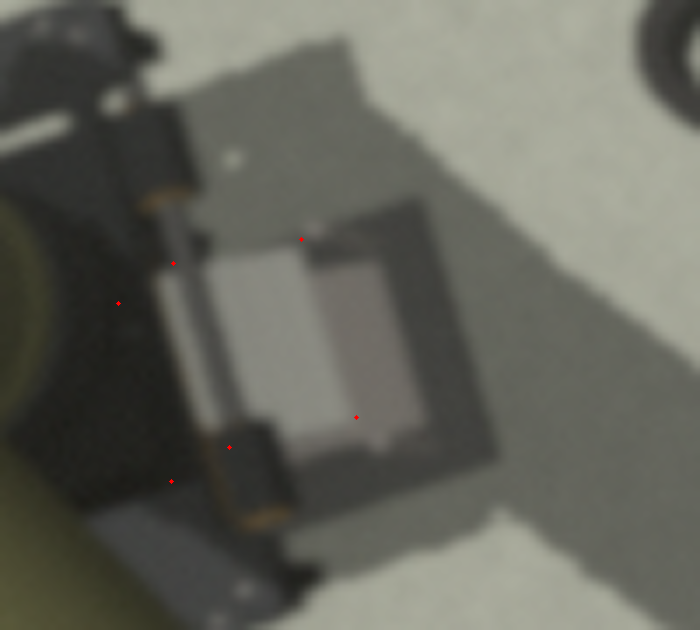

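Emit:
{"name": "drive_tool", "arguments": {
  "increments": "1.8 10 -2.5 0.2 255;0 15 0 0 255;0 12 0 0 255;0 8 0 0 255;0 5 0 0 255;0 4 0 0 255;0 2 0 0 255;0 0 0 0 255"
}}

```text
time: 13.72
position: [0.4979, 0.3434, 0.0193]
tool_rot: [-1.555, -0.261, 0.261]
ft_force: [0.6, 0.5, -1.0]
grip_width: 0.703
```

```bash
python3 - <<'E'
from h import *
plan(.498,.3437,.014,19.1)
s=get_image("scene");d=get_image("top")
zoom(s,"pics/c19.png",400,220,80,70,10)
zoom(d,"pics/c20.png",150,180,100,90,7)
E
```

```text
t 13.72 pos [497.9 343.4  19.3] jaw 19.07 tooly [ 0. -0. -1.] F [ 0.6  0.5 -1. ] grip 61.1 q7 -0.62
 turn -0.0  then shift [0.2 5.3 0.3]
```

View pics/c19.png

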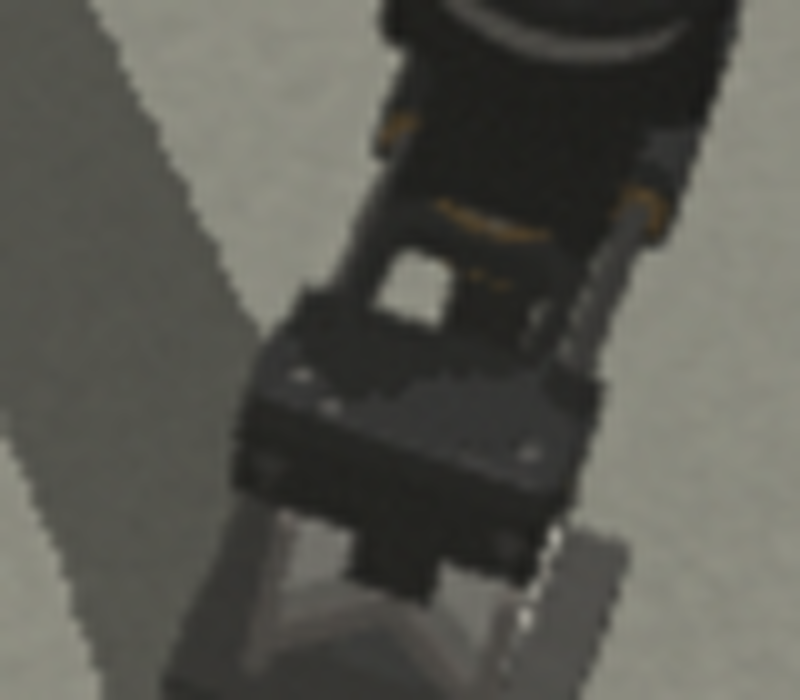

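View pics/c20.png

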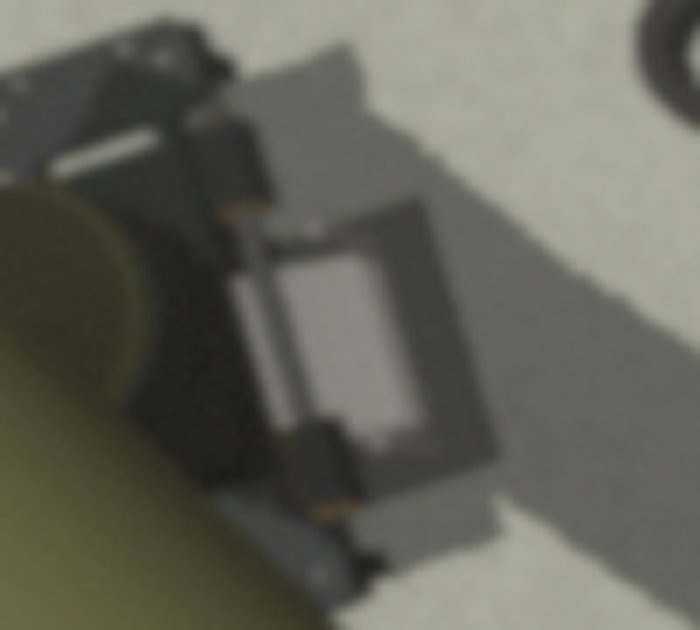

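Emit:
{"name": "drive_tool", "arguments": {
  "increments": "0 1.5 0 0 255;0 1.5 0 0 255;0 1 0 0 255;0 0 0 0 255"
}}

```text
time: 14.32
position: [0.4977, 0.3432, 0.0151]
tool_rot: [-1.555, -0.261, 0.261]
ft_force: [-0.3, 0.4, -0.7]
grip_width: 0.705
```

Emit:
{"name": "drive_tool", "arguments": {
  "increments": "0 1 0 0 255;0 0 0 0 255"
}}

```text
time: 14.58
position: [0.4981, 0.3431, 0.0143]
tool_rot: [-1.555, -0.261, 0.261]
ft_force: [0.3, -0.4, -0.7]
grip_width: 0.703
```

Open slowly here (≤1 mm above seat), then lift.

Emit:
{"name": "drive_tool", "arguments": {
  "increments": "0 0 0 0 60;0 0 0 0 40;0 0 0 0 0;0 0 0 0 0;0 0 0 0 0;0 -10 0 0 0;0 -20 0 0 0;0 -40 0 0 0;0 -40 0 0 0;0 0 -50 0 0;0 0 -50 0 0;0 0 -50 0 0;0 0 -50 0 0;0 0 0 0 0"
}}

```text
time: 16.32
position: [0.5657, 0.1484, 0.1254]
tool_rot: [-1.559, -0.255, 0.253]
ft_force: [0.2, 0.4, 1.1]
grip_width: 1.0
```

```bash
python3 - <<'E'
from h import *
plan(.5864,-.063,.100,21.9)
s=get_image("scene");d=get_image("top")
zoom(s,"pics/f1.png",405,240,70,70,11)
zoom(d,"pics/f2.png",165,200,64,64,10)
cv2.imwrite("pics/f3.png",d["img"][:,:,::-1])
E
```

```text
t 16.32 pos [565.7 148.4 125.4] jaw 18.56 tooly [ 0.002 -0.003 -1.   ] F [0.2 0.4 1.1] grip 87.0 q7 -0.18
 turn -3.3  then shift [ -59.6   26.  -203.8]
```

View pics/f1.png

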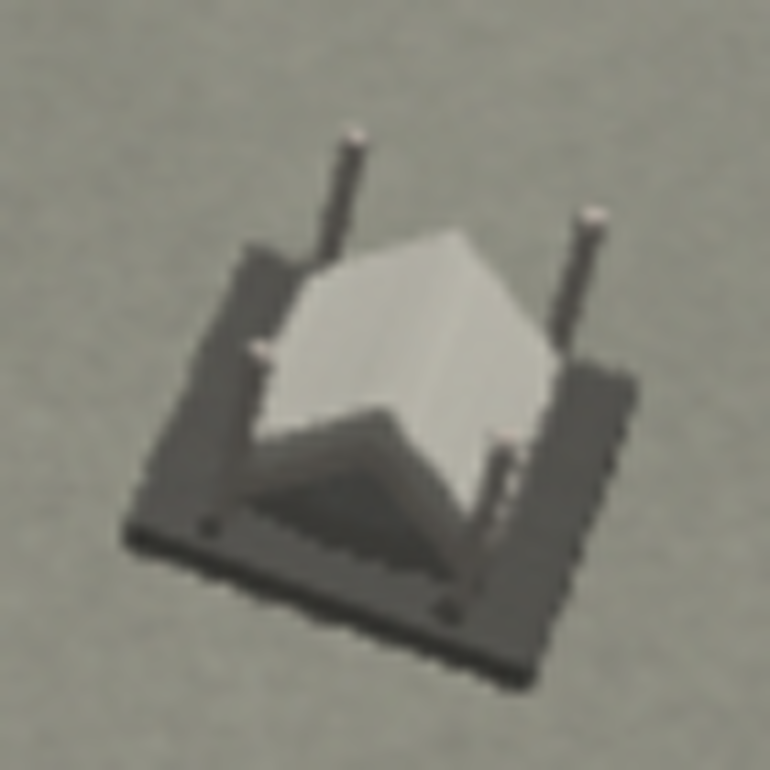

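View pics/f2.png

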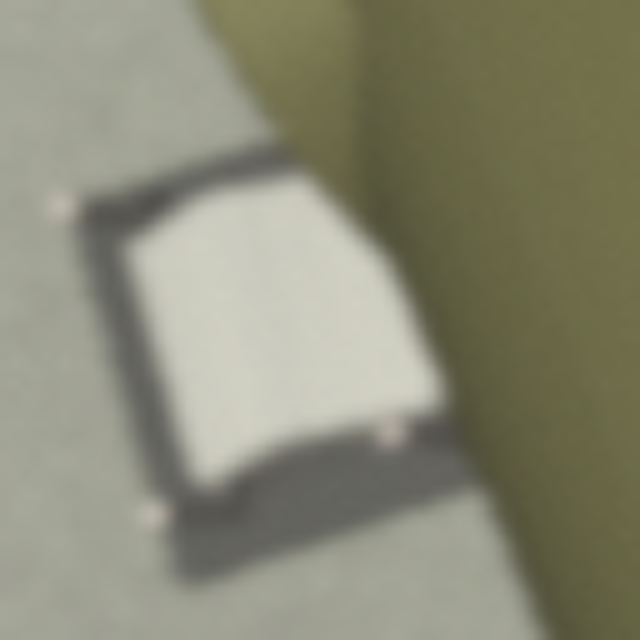

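View pics/f3.png

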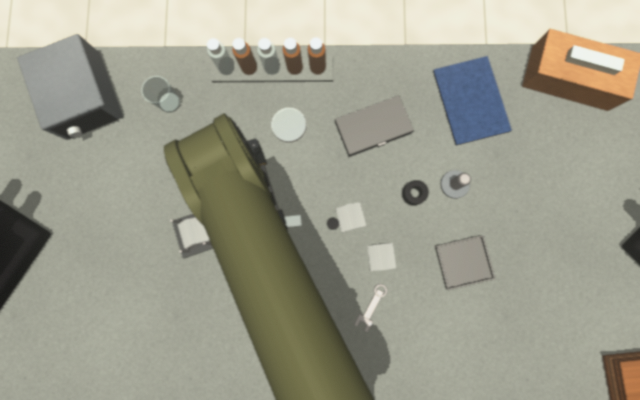

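```bash
cat >> h.py <<'E'
def corners(d,x0,y0,x1,y1,thr=158,eps=5):
    im=cv2.resize(d["img"],None,fx=4,fy=4,interpolation=cv2.INTER_CUBIC)
    m=(im.min(2)>thr).astype(np.uint8)
    k=np.zeros_like(m);k[y0*4:y1*4,x0*4:x1*4]=1
    cs,_=cv2.findContours(m*k,cv2.RETR_EXTERNAL,cv2.CHAIN_APPROX_NONE)
    c=max(cs,key=cv2.contourArea)
    return cv2.contourArea(c)/16,(cv2.approxPolyDP(c,eps,True)[:,0]+.5)/4-.5
E
python3 - <<'E'
from h import *
s=get_image("scene");d=get_image("top")
print(corners(d,330,195,370,238))
zoom(d,"pics/g1.png",320,190,60,50,12)
zoom(s,"pics/g2.png",280,170,110,90,7)
E
```

```text
(682.84375, array([[359.625, 201.875],
       [348.125, 202.125],
       [335.875, 207.625],
       [335.875, 213.875],
       [339.125, 220.125],
       [341.125, 231.375],
       [365.875, 225.375]]))
```

View pics/g1.png

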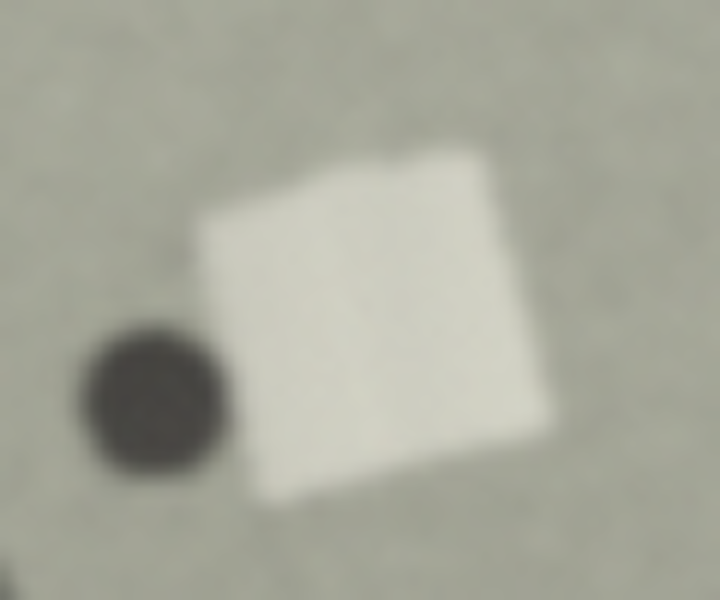

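View pics/g2.png

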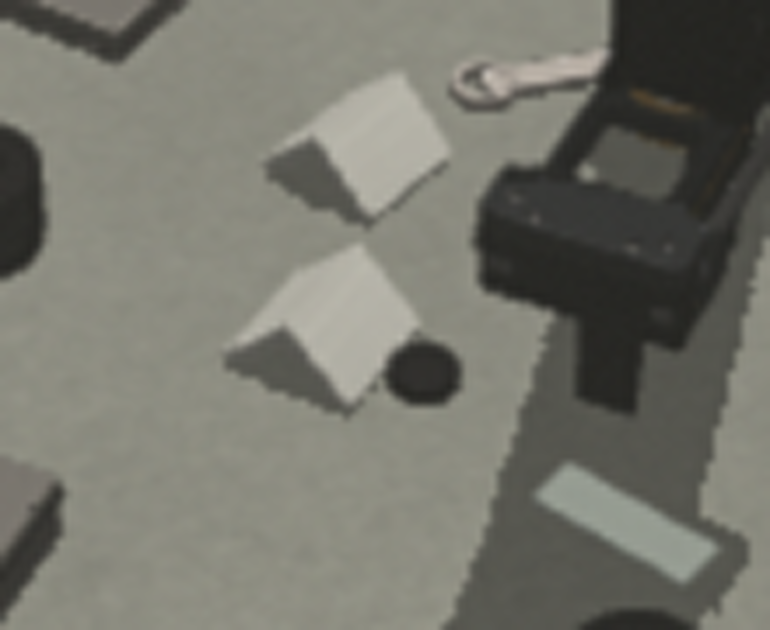

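```bash
python3 - <<'E'
from h import *
s=get_image("scene");d=get_image("top")
c=np.array([(198,213),(484,150),(553,433),(266,502)])/12+[320,190]-.5
a=guard(d,c);g=gpts(*a)
zoom(s,"pics/g3.png",280,170,110,90,7,proj(s,g))
plan(a[0][0],a[0][1],.1,np.degrees(np.arctan2(a[1][1],a[1][0])))
E
```

```text
centre [535.2 -45.3   5.7]  yaw 12.9  L [62.2 61.1]  W [61.6 61.6] side yaws [12.9 12.9]
t 16.62 pos [562.7 156.2 124.8] jaw 19.24 tooly [ 0.001  0.    -1.   ] F [-0.4  0.1 -0.7] grip 86.7 q7 -0.18
 turn 6.3  then shift [ -71.8   24.7 -190.3]
```

View pics/g3.png

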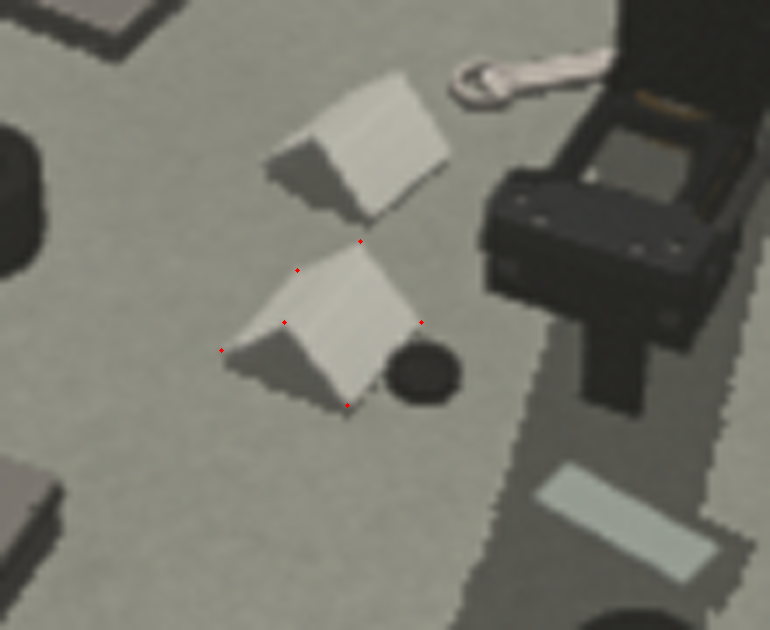

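Emit:
{"name": "drive_tool", "arguments": {
  "increments": "0 0 0 6.3 0;-10 0 -35 0 0;-15 0 -40 0 0;-15 0 -40 0 0;-15 0 -40 0 0;-16.8 0 -35.3 0 0;0 0 0 0 0;0 0 0 0 0;0 0 0 0 0",
  "squeeze": 8
}}

```text
time: 17.75
position: [0.5355, -0.045, 0.1244]
tool_rot: [-1.563, -0.178, 0.177]
ft_force: [0.0, -0.2, 0.0]
grip_width: 1.001
```

```bash
python3 - <<'E'
from h import *
plan(.5352,-.0453,-.008,12.9)
E
```

```text
t 17.75 pos [535.5 -45.  124.4] jaw 12.96 tooly [ 0.     0.001 -1.   ] F [ 0.  -0.2  0. ] grip 87.1 q7 0.15
 turn 0.1  then shift [ -0.4 132.4  -0.3]
```

Emit:
{"name": "drive_tool", "arguments": {
  "increments": "0 30 0 0 0;0 35 0 0 0;0 30 0 0 0;0 20 0 0 0;0 10 0 0 0;0 5 0 0 0;0 2 0 0 0;0 0 0 0 0;0 0 0 0 90;0 0 0 0 90;0 0 0 0 90;0 0 0 0 90;0 0 0 0 90;0 0 0 0 90"
}}

```text
time: 19.5
position: [0.5354, -0.0473, -0.0076]
tool_rot: [-1.564, -0.175, 0.175]
ft_force: [0.4, -0.1, 1.1]
grip_width: 0.712
```

```bash
python3 - <<'E'
from h import *
plan(.5352,-.0453,-.008,12.9)
s=get_image("scene")
zoom(s,"pics/g4.png",280,170,110,90,7)
E
```

```text
t 19.50 pos [535.4 -47.3  -7.6] jaw 12.76 tooly [ 0. -0. -1.] F [ 0.4 -0.1  1.1] grip 61.9 q7 0.04
 turn -0.1  then shift [0.2 0.4 2. ]
```

View pics/g4.png

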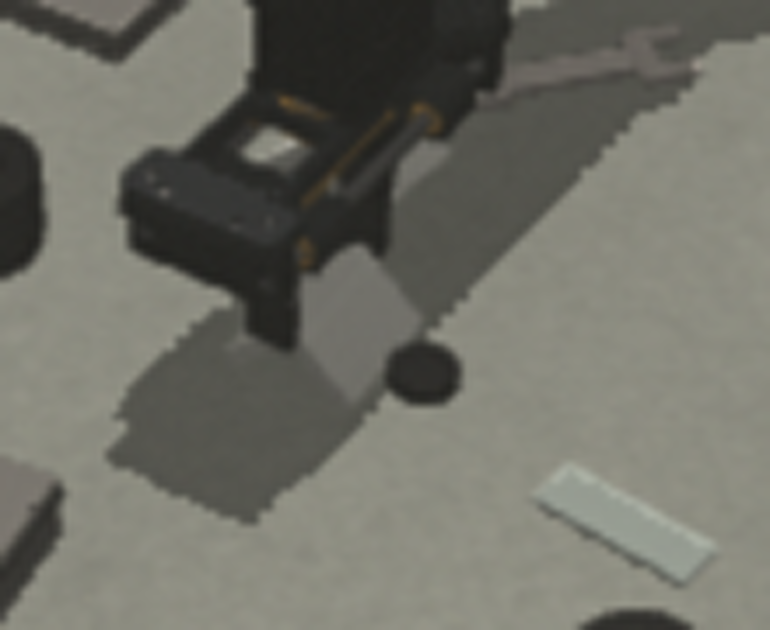

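Emit:
{"name": "drive_tool", "arguments": {
  "increments": "0 0 0 0 255;0 0 0 0 255;0 -5 0 0 255;0 -15 0 0 255;0 -30 0 0 255;0 -40 0 0 255;0 -40 0 0 255;0 -5 0 0 255;0 0 0 -6.2 255;0 0 30 0 255;0 0 40 0 255;0 0 40 0 255;0 0 40 0 255;0 0 40 0 255;0 0 40 0 255;0 0 40 0 255;0 0 40 0 255;0 0 40 0 255;0 0 0 0 255;0 0 0 0 255",
  "squeeze": 25
}}

```text
time: 22.05
position: [0.4211, 0.2828, 0.1265]
tool_rot: [-1.556, -0.259, 0.261]
ft_force: [0.4, -1.2, -0.8]
grip_width: 0.701
```

```bash
python3 - <<'E'
from h import *
plan(.4983,.3425,.090,19.1)
E
```

```text
t 22.05 pos [421.1 282.8 126.5] jaw 18.97 tooly [-0.001 -0.001 -1.   ] F [ 0.4 -1.2 -0.8] grip 61.0 q7 -0.43
 turn -0.1  then shift [92.5 36.3 31.2]
```

Emit:
{"name": "drive_tool", "arguments": {
  "increments": "25 0 8 0 255;30 0 10 0 255;25 0 8 0 255;12.5 10 5.2 0 255;0 15 0 0 255;0 10 0 0 255;0 0 0 0 255;0 0 0 0 255"
}}

```text
time: 23.05
position: [0.4989, 0.3431, 0.0926]
tool_rot: [-1.556, -0.26, 0.259]
ft_force: [0.9, 0.4, -0.8]
grip_width: 0.705
```

```bash
python3 - <<'E'
from h import *
plan(.4983,.3425,.030,19.1)
s=get_image("scene");d=get_image("top")
st=ctrl.get_state();p=st["position"];Rm=R.from_rotvec(st["tool_rot"]).as_matrix();u=Rm[:,0]
if u[0]<0:u=-u
g=gpts(p,u,p[2]+.0077)
zoom(s,"pics/h1.png",400,200,80,70,10,proj(s,g))
zoom(d,"pics/h2.png",150,180,100,90,7,proj(d,g))
E
```

```text
t 23.05 pos [498.9 343.1  92.6] jaw 18.95 tooly [ 0.001 -0.    -1.   ] F [ 0.9  0.4 -0.8] grip 61.3 q7 -0.61
 turn -0.2  then shift [-0.8 62.6 -0.3]
```

View pics/h1.png

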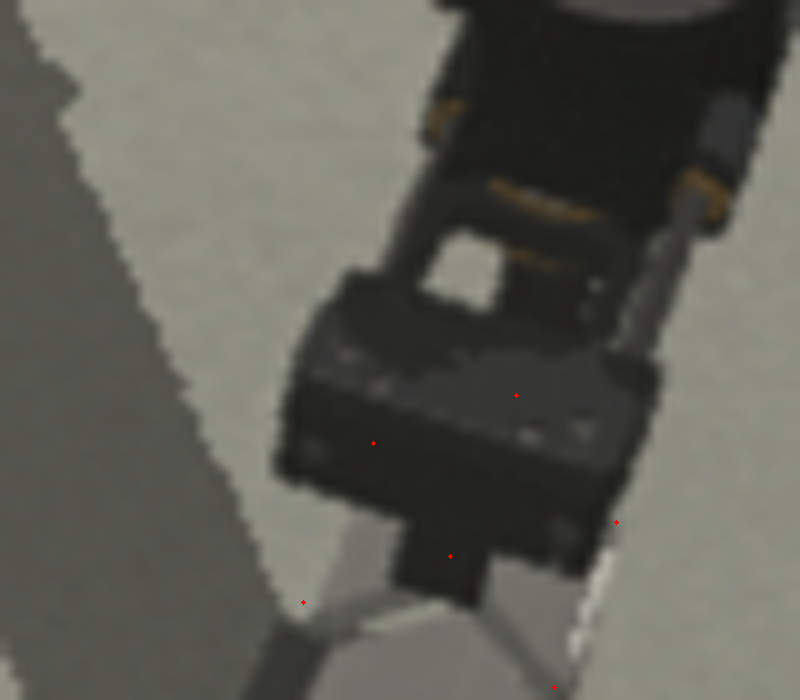

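View pics/h2.png

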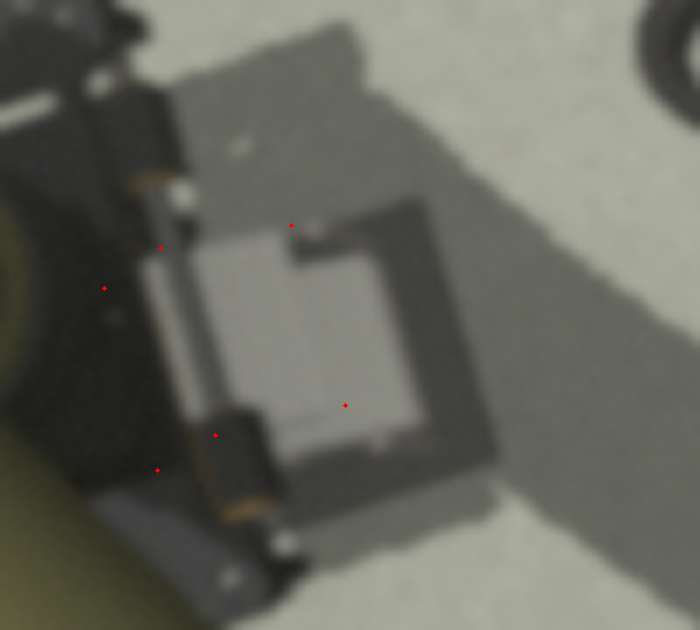

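Emit:
{"name": "drive_tool", "arguments": {
  "increments": "-0.8 15 -0.5 0 255;0 20 0 0 255;0 15 0 0 255;0 8 0 0 255;0 4 0 0 255;0 2 0 0 255;0 1.5 0 0 255;0 0 0 0 255;0 0 0 0 255"
}}

```text
time: 24.28
position: [0.4987, 0.3426, 0.0271]
tool_rot: [-1.555, -0.26, 0.259]
ft_force: [1.1, 0.3, -0.5]
grip_width: 0.702
```

```bash
python3 - <<'E'
from h import *
plan(.4980,.3425,.0255,19.1)
s=get_image("scene");d=get_image("top")
zoom(s,"pics/h3.png",400,220,80,70,10)
zoom(d,"pics/h4.png",150,180,100,90,7)
E
```

```text
t 24.27 pos [498.7 342.6  27.1] jaw 18.95 tooly [ 0.001 -0.    -1.   ] F [ 1.1  0.3 -0.5] grip 61.1 q7 -0.65
 turn -0.1  then shift [-0.7  1.6  0.1]
```

View pics/h3.png

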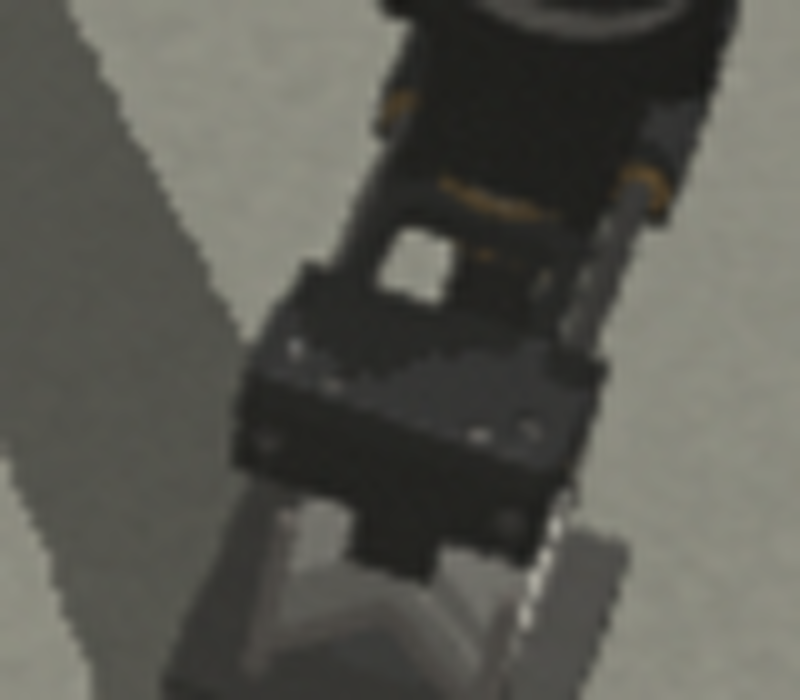

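View pics/h4.png

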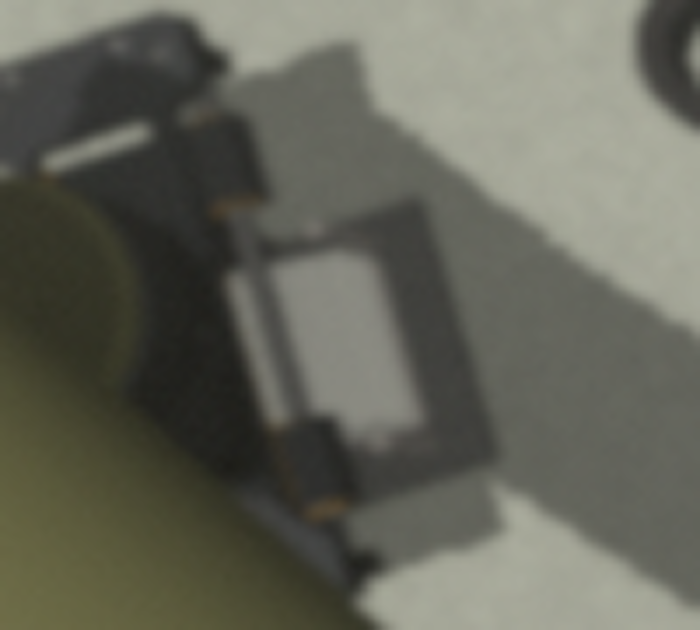

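Good. Lower 1.5 mm, release, retreat toward guard 3 (435.5, −120.4).

Emit:
{"name": "drive_tool", "arguments": {
  "increments": "-0.6 1 0 0 255;0 0.5 0 0 255;0 0 0 0 255;0 0 0 0 60;0 0 0 0 40;0 0 0 0 0;0 0 0 0 0;0 0 0 0 0;0 -10 0 0 0;0 -20 0 0 0;0 -40 0 0 0;0 -30 0 0 0;0 0 -40 0 0;0 0 -50 0 0;0 0 -50 0 0;0 0 -50 0 0;0 0 -50 0 0;0 0 -50 0 0;0 0 0 0 0;0 0 0 0 0"
}}

```text
time: 26.88
position: [0.5921, 0.0691, 0.1264]
tool_rot: [-1.554, -0.261, 0.259]
ft_force: [0.5, 0.3, 0.1]
grip_width: 0.998
```

```bash
python3 - <<'E'
from h import *
plan(.4355,-.1204,.120,6.8)
s=get_image("scene");d=get_image("top")
zoom(s,"pics/i1.png",405,240,70,70,11)
zoom(d,"pics/i2.png",165,200,64,64,10)
cv2.imwrite("pics/i3.png",d["img"][:,:,::-1])
E
```

```text
t 26.88 pos [592.1  69.1 126.4] jaw 18.97 tooly [ 0.001  0.001 -1.   ] F [0.5 0.3 0.1] grip 86.8 q7 -0.07
 turn 12.2  then shift [-177.9    6.1 -169.6]
```

View pics/i1.png

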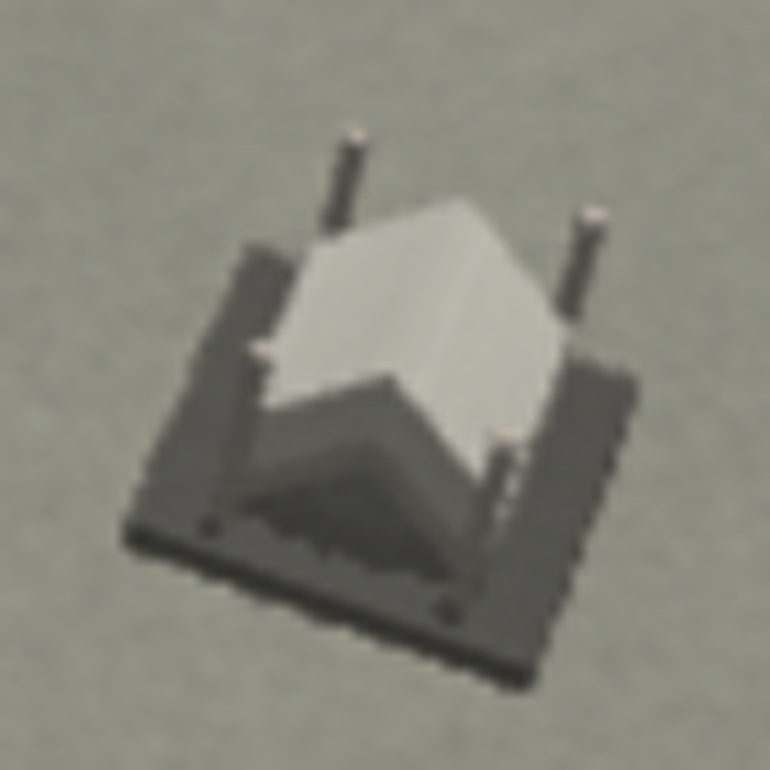

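View pics/i2.png

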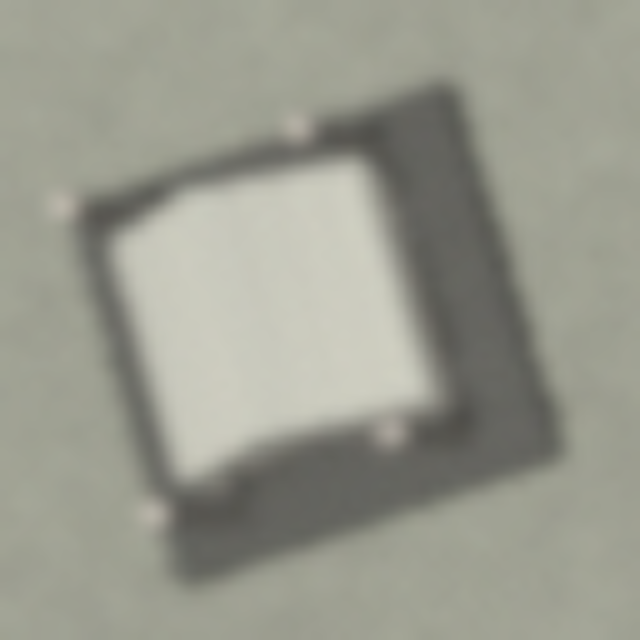

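View pics/i3.png

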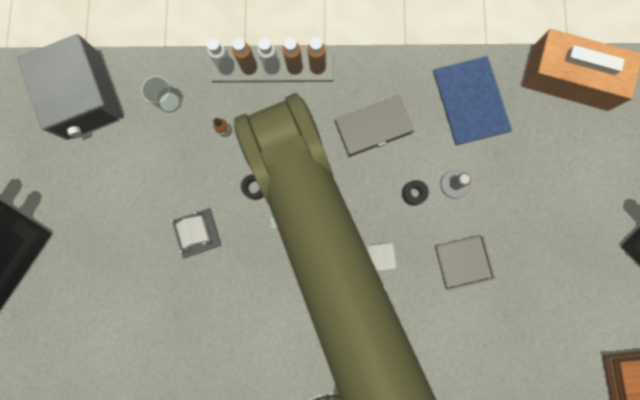

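Emit:
{"name": "drive_tool", "arguments": {
  "increments": "0 0 0 6.1 0;0 0 0 6.1 0;-28 0 -26 0 0;-30 0 -29 0 0;-30 0 -29 0 0;-30 0 -29 0 0;-30 0 -29 0 0;-30 0 -28 0 0;0 0 0 0 0;0 0 0 0 0;0 0 0 0 0",
  "squeeze": 8
}}

```text
time: 28.35
position: [0.436, -0.1199, 0.1254]
tool_rot: [-1.569, -0.096, 0.095]
ft_force: [0.4, -0.7, -0.1]
grip_width: 1.0
```

```bash
python3 - <<'E'
from h import *
plan(.4355,-.1204,-.008,6.8)
s=get_image("scene")
zoom(s,"pics/i4.png",280,140,110,90,7)
E
```

```text
t 28.35 pos [ 436.  -119.9  125.4] jaw 6.96 tooly [ 0.001  0.    -1.   ] F [ 0.4 -0.7 -0.1] grip 87.0 q7 0.38
 turn 0.2  then shift [ -0.7 133.4  -0.5]
```

View pics/i4.png

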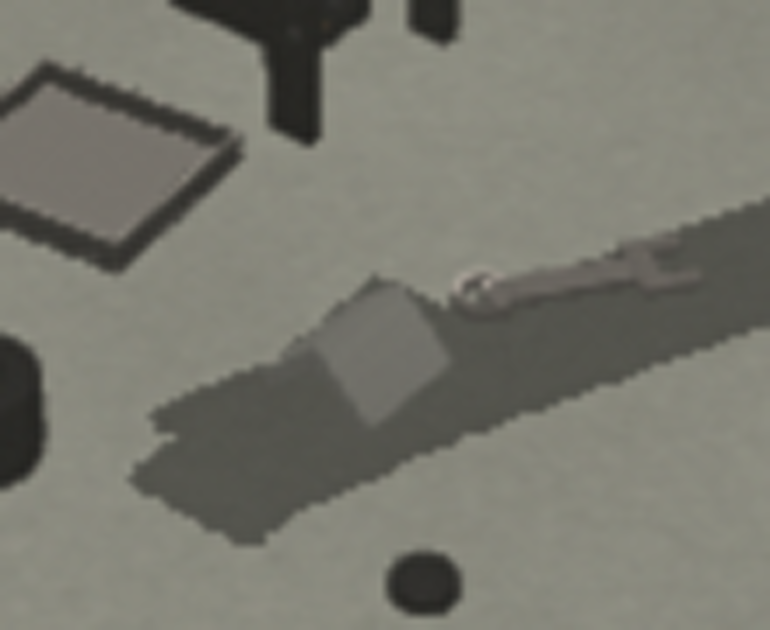

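Emit:
{"name": "drive_tool", "arguments": {
  "increments": "-0.5 30 -0.5 0 0;0 35 0 0 0;0 30 0 0 0;0 20 0 0 0;0 10 0 0 0;0 5 0 0 0;0 3 0 0 0;0 0 0 0 0;0 0 0 0 90;0 0 0 0 90;0 0 0 0 90;0 0 0 0 90;0 0 0 0 90;0 0 0 0 90"
}}

```text
time: 30.15
position: [0.4349, -0.1222, -0.0076]
tool_rot: [-1.569, -0.093, 0.092]
ft_force: [-0.1, -0.3, 0.8]
grip_width: 0.716
```

```bash
python3 - <<'E'
from h import *
plan(.4355,-.1204,-.008,6.8)
s=get_image("scene")
zoom(s,"pics/i5.png",280,140,110,90,7)
E
```

```text
t 30.15 pos [ 434.9 -122.2   -7.6] jaw 6.77 tooly [ 0. -0. -1.] F [-0.1 -0.3  0.8] grip 62.3 q7 0.2
 turn -0.0  then shift [0.8 0.4 1.7]
```

View pics/i5.png

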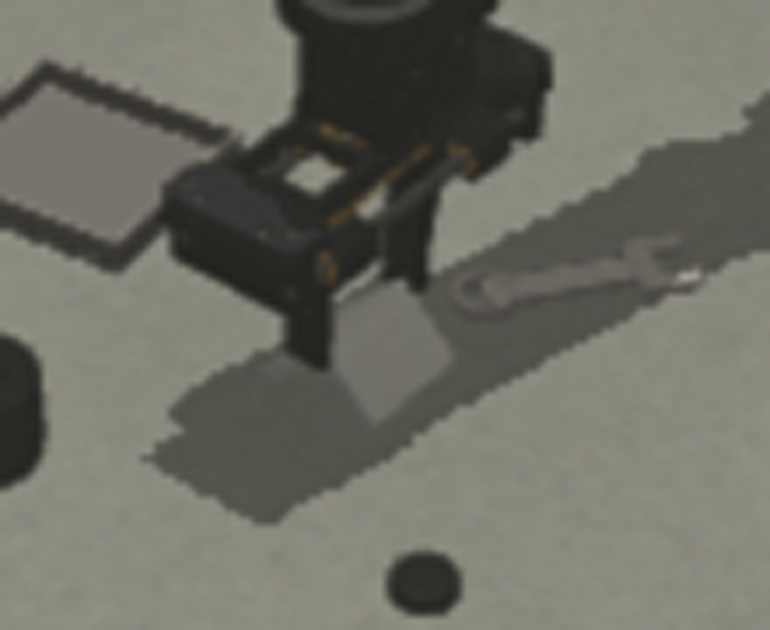

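Emit:
{"name": "drive_tool", "arguments": {
  "increments": "0 0 0 0 255;0 0 0 0 255;0 -5 0 0 255;0 -15 0 0 255;0 -30 0 0 255;0 -40 0 0 255;0 -40 0 0 255;0 -5 0 0 255;0 0 0 -6.2 255;0 0 0 -6.1 255;12 0 25 0 255;21 0 40 0 255;21 0 40 0 255;21 0 40 0 255;21 0 40 0 255;21 0 40 0 255;21 0 40 0 255;21 0 40 0 255;0 0 0 0 255;0 0 0 0 255",
  "squeeze": 25
}}

```text
time: 32.7
position: [0.4846, 0.2175, 0.1265]
tool_rot: [-1.556, -0.26, 0.263]
ft_force: [-0.5, -0.2, -1.3]
grip_width: 0.702
```

```bash
python3 - <<'E'
from h import *
plan(.4983,.3425,.100,19.1)
E
```

```text
t 32.70 pos [484.6 217.5 126.5] jaw 19.11 tooly [-0.002 -0.001 -1.   ] F [-0.5 -0.2 -1.3] grip 61.1 q7 -0.35
 turn 0.0  then shift [ 53.9  26.4 113.6]
```

Emit:
{"name": "drive_tool", "arguments": {
  "increments": "15 0 30 0 255;16 0 35 0 255;14 0 30 0 255;8.9 8 18.6 0 255;0 10 0 0 255;0 8 0 0 255;0 0 0 0 255;0 0 0 0 255;0 0 0 0 255"
}}

```text
time: 33.83
position: [0.4996, 0.3427, 0.1017]
tool_rot: [-1.555, -0.261, 0.26]
ft_force: [-0.5, 0.5, -0.6]
grip_width: 0.701
```

```bash
python3 - <<'E'
from h import *
plan(.4980,.3425,.0363,19.1)
s=get_image("scene");d=get_image("top")
st=ctrl.get_state();p=st["position"];Rm=R.from_rotvec(st["tool_rot"]).as_matrix();u=Rm[:,0]
if u[0]<0:u=-u
g=gpts(p,u,p[2]+.0077)
zoom(s,"pics/j1.png",400,200,80,70,10,proj(s,g))
zoom(d,"pics/j2.png",150,180,100,90,7,proj(d,g))
E
```

```text
t 33.83 pos [499.6 342.7 101.7] jaw 19.02 tooly [ 0.001  0.    -1.   ] F [-0.5  0.5 -0.6] grip 61.0 q7 -0.64
 turn -0.1  then shift [-1.7 65.4  0.3]
```

View pics/j1.png

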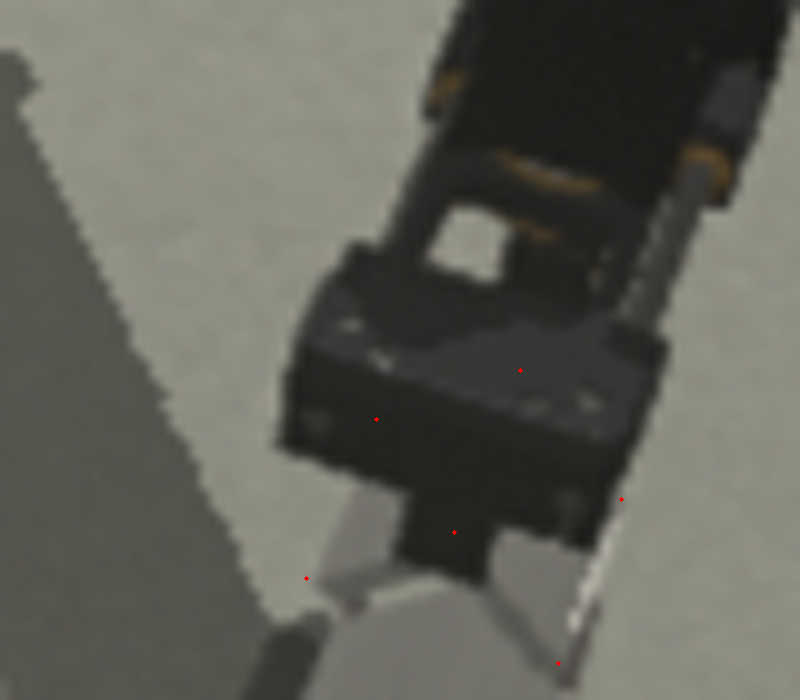

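View pics/j2.png

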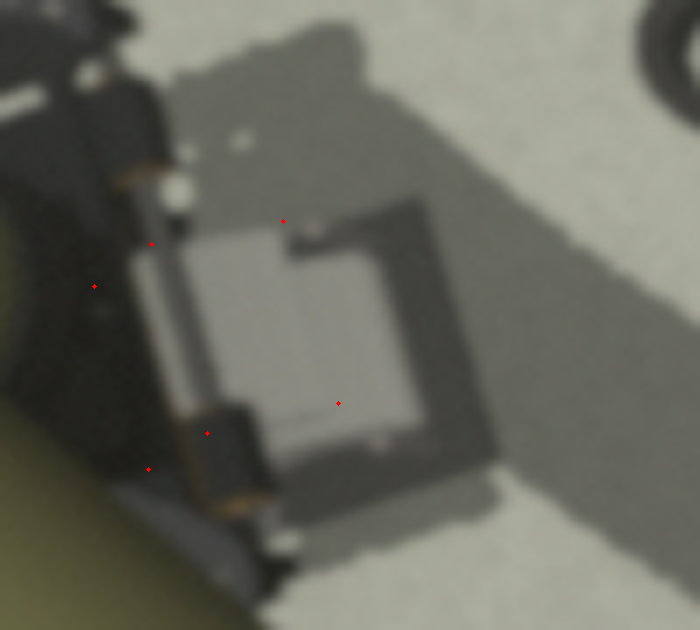

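Emit:
{"name": "drive_tool", "arguments": {
  "increments": "-1.5 15 0 0 255;0 20 0 0 255;0 14 0 0 255;0 8 0 0 255;0 4 0 0 255;0 2 0 0 255;0 1 0 0 255;0 0 0 0 255;0 0 0 0 255"
}}

```text
time: 35.05
position: [0.498, 0.3426, 0.0375]
tool_rot: [-1.555, -0.261, 0.261]
ft_force: [1.6, -1.1, -1.4]
grip_width: 0.703
```

```bash
python3 - <<'E'
from h import *
plan(.4980,.3425,.0363,19.1)
s=get_image("scene")
zoom(s,"pics/j3.png",400,220,80,70,10)
E
```

```text
t 35.05 pos [498.  342.6  37.5] jaw 19.06 tooly [ 0.001  0.    -1.   ] F [ 1.6 -1.1 -1.4] grip 61.1 q7 -0.68
 turn -0.0  then shift [-0.   1.2 -0.1]
```

View pics/j3.png

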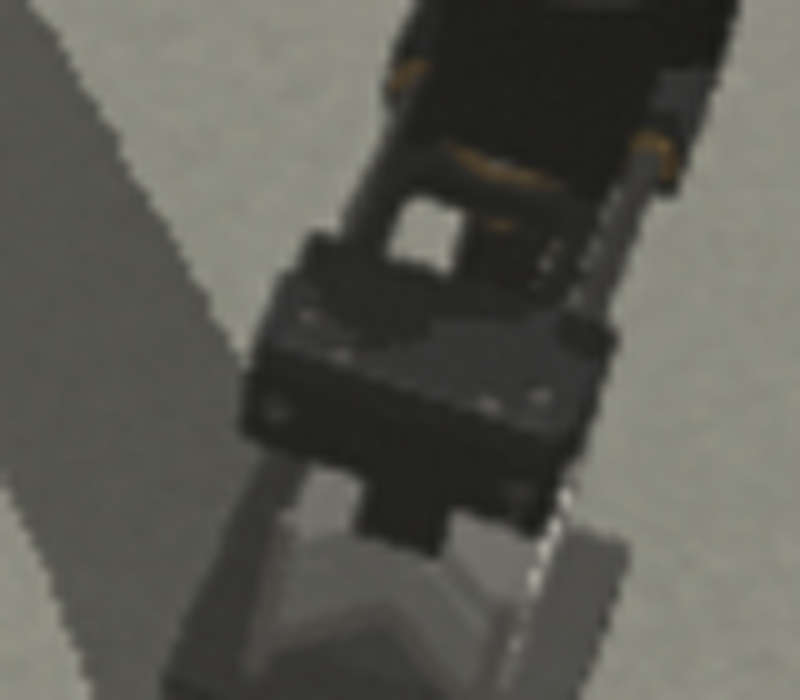

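Emit:
{"name": "drive_tool", "arguments": {
  "increments": "0 1 0 0 255;0 0.3 0 0 255;0 0 0 0 255;0 0 0 0 60;0 0 0 0 40;0 0 0 0 0;0 0 0 0 0;0 0 0 0 0;0 -10 0 0 0;0 -20 0 0 0;0 -40 0 0 0;0 -30 0 0 0;0 0 -40 0 0;0 0 -50 0 0;0 0 -50 0 0;0 0 -50 0 0;0 0 -50 0 0;0 0 -50 0 0;0 0 0 0 0;0 0 0 0 0"
}}

```text
time: 37.6
position: [0.5926, 0.0693, 0.1371]
tool_rot: [-1.554, -0.262, 0.26]
ft_force: [-0.5, 0.8, -0.1]
grip_width: 1.0
```

```bash
python3 - <<'E'
from h import *
plan(.6091,.1975,.120)
s=get_image("scene");d=get_image("top")
zoom(s,"pics/k1.png",405,230,70,70,11)
zoom(d,"pics/k2.png",165,200,64,64,10)
cv2.imwrite("pics/k3.png",s["img"][:,:,::-1])
E
```

```text
t 37.60 pos [592.6  69.3 137.1] jaw 19.07 tooly [ 0.001  0.001 -1.   ] F [-0.5  0.8 -0.1] grip 87.0 q7 -0.11
 turn 0  then shift [ 57.4  17.3 115.7]
```

View pics/k1.png

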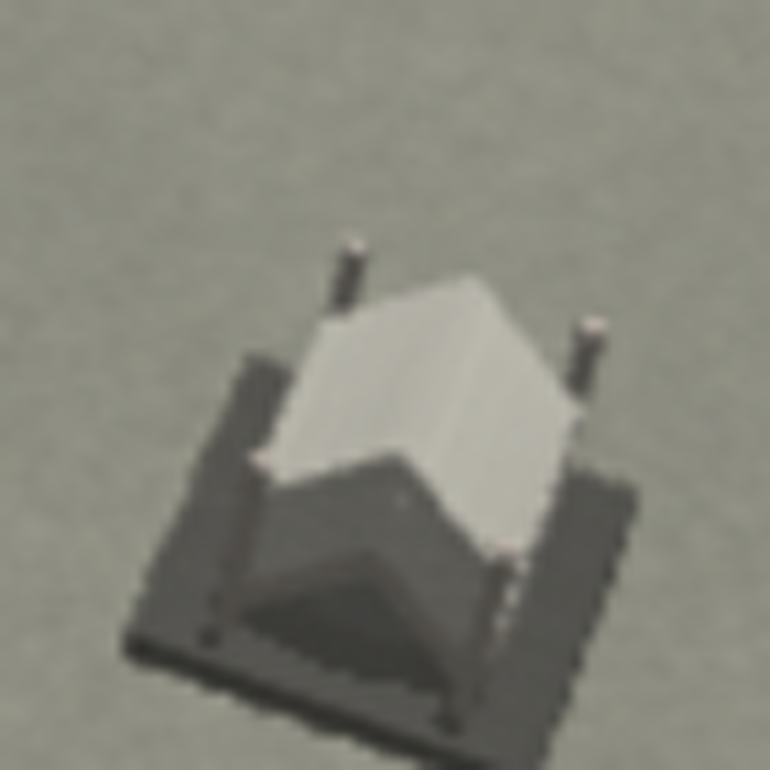

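View pics/k2.png

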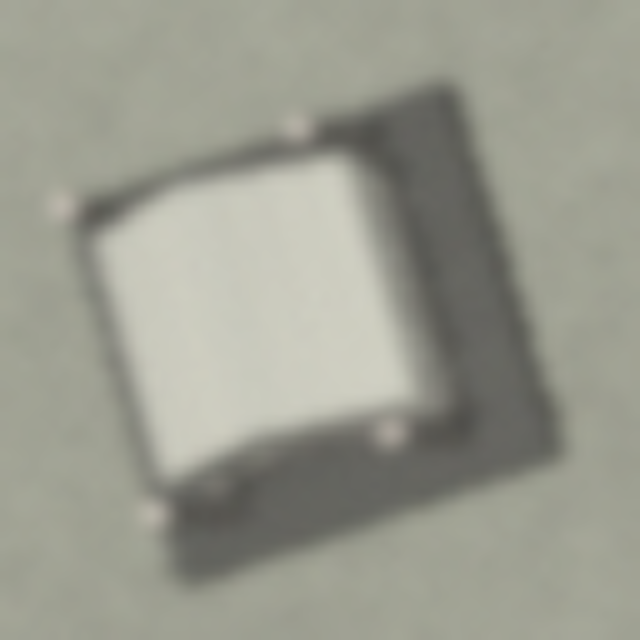

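View pics/k3.png

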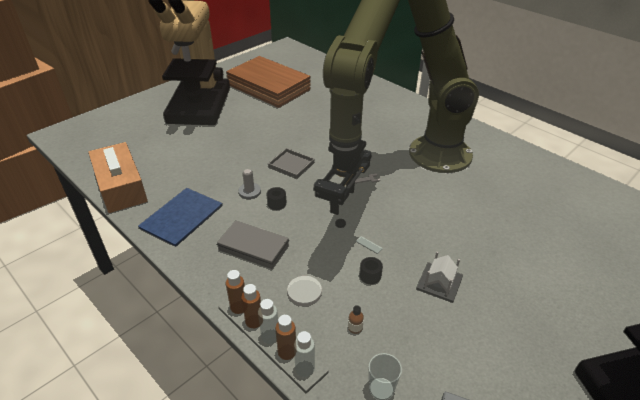

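Emit:
{"name": "drive_tool", "arguments": {
  "increments": "14 0 28 0 0;15 0 30 0 0;15 0 30 0 0;13.4 0 27.7 0 0;0 0 0 0 0;0 0 0 0 0;0 0 0 0 0",
  "squeeze": 10
}}

```text
time: 38.58
position: [0.6092, 0.1953, 0.1359]
tool_rot: [-1.556, -0.26, 0.26]
ft_force: [-0.5, 0.4, -0.5]
grip_width: 1.002
```

```bash
python3 - <<'E'
from h import *
plan(.6091,.1975,-.0155)
s=get_image("scene")
print(proj(s,[[.6091,.1975,.0225]]))
P=ray(s,np.array([(475,277),(397,457)])/11+[405,230]-.5,.0814);print("ridge top",P*1e3,P.mean(0)*1e3,np.linalg.norm(P[0]-P[1]))
g=[np.array([.6091+.03*np.cos(t),.1975+.03*np.sin(t),z]) for z in(0,.045) for t in np.linspace(0,6.28,25)]
zoom(s,"pics/l1.png",330,210,80,85,9,proj(s,g))
E
```

```text
t 38.58 pos [609.2 195.3 135.9] jaw 18.99 tooly [ 0.    -0.001 -1.   ] F [-0.5  0.4 -0.5] grip 87.1 q7 -0.33
 turn 0  then shift [  0.7 151.4   2.2]
[[370.75739962 269.93348195]]
ridge top [[469.57732971 334.74770855  81.4       ]
 [529.48036876 354.29936078  81.4       ]] [499.52884924 344.52353467  81.4       ] 0.06301302398857055
```

View pics/l1.png

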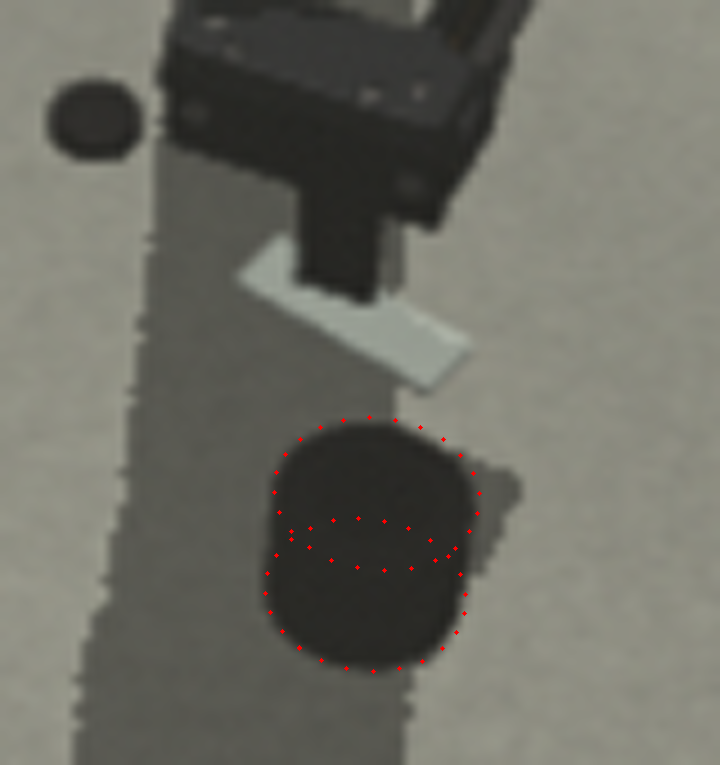

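Emit:
{"name": "drive_tool", "arguments": {
  "increments": "0.7 30 2.2 0 0;0 40 0 0 0;0 35 0 0 0;0 25 0 0 0;0 12 0 0 0;0 6 0 0 0;0 3 0 0 0;0 0 0 0 0;0 0 0 0 95;0 0 0 0 95;0 0 0 0 95;0 0 0 0 95;0 0 0 0 95;0 0 0 0 95"
}}

```text
time: 40.38
position: [0.609, 0.1989, -0.015]
tool_rot: [-1.555, -0.261, 0.261]
ft_force: [-0.5, -0.1, 0.3]
grip_width: 0.677
```

```bash
python3 - <<'E'
from h import *
plan(.6091,.1975,-.0155)
s=get_image("scene")
zoom(s,"pics/l2.png",330,210,80,85,9)
E
```

```text
t 40.38 pos [609.  198.9 -15. ] jaw 19.06 tooly [ 0. -0. -1.] F [-0.5 -0.1  0.3] grip 58.9 q7 -0.42
 turn 0  then shift [-0.4  0.5 -1.3]
```

View pics/l2.png

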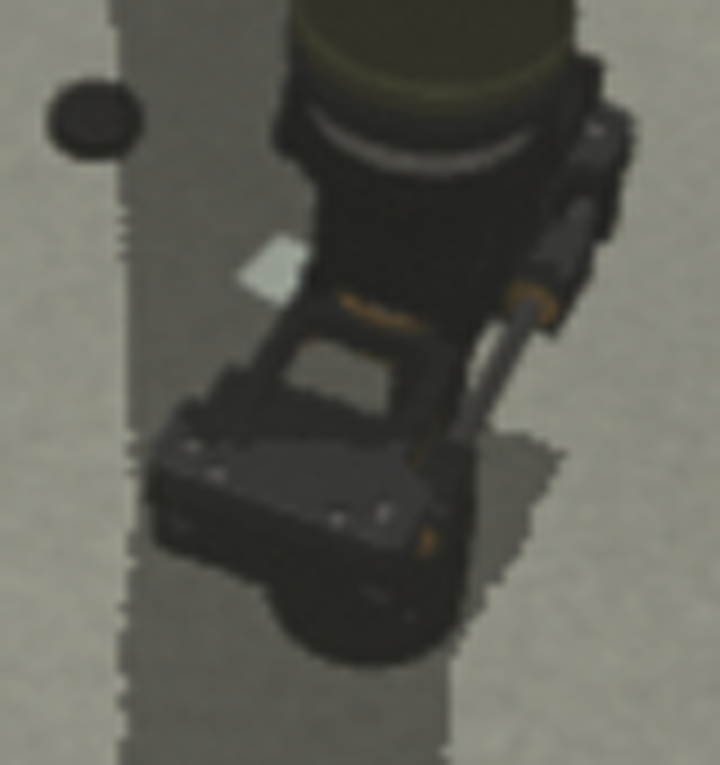

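Emit:
{"name": "drive_tool", "arguments": {
  "increments": "0 0 0 0 255;0 0 0 0 255;0 -5 0 0 255;0 -15 0 0 255;0 -30 0 0 255;0 -40 0 0 255;0 -40 0 0 255;-6 0 -20 0 255;-13 0 -40 0 255;-13 0 -40 0 255;-13 0 -40 0 255;-13 0 -40 0 255;-13 0 -40 0 255;-13 0 -40 0 255;-13 0 -40 0 255;-13 0 -40 0 255;-13 0 -40 0 255;-13 0 -30 0 255;0 0 0 0 255;0 0 0 0 255",
  "squeeze": 20
}}

```text
time: 42.92
position: [0.6145, -0.2317, 0.1156]
tool_rot: [-1.554, -0.262, 0.261]
ft_force: [-0.0, -0.6, -0.9]
grip_width: 0.675
```

```bash
python3 - <<'E'
from h import *
plan(.6174,-.3074,.110,0)
plan(.6174,-.3074,.110)
d=get_image("top");cv2.imwrite("pics/m1.png",d["img"][:,:,::-1])
E
```

```text
t 42.92 pos [ 614.5 -231.7  115.6] jaw 19.12 tooly [ 0.001  0.001 -1.   ] F [-0.  -0.6 -0.9] grip 58.7 q7 0.35
 turn 19.1  then shift [  2.9   5.5 -75.7]
t 42.92 pos [ 614.5 -231.7  115.6] jaw 19.12 tooly [ 0.001  0.001 -1.   ] F [-0.  -0.6 -0.9] grip 58.7 q7 0.35
 turn 0  then shift [-22.1   5.5 -72.4]
```

View pics/m1.png

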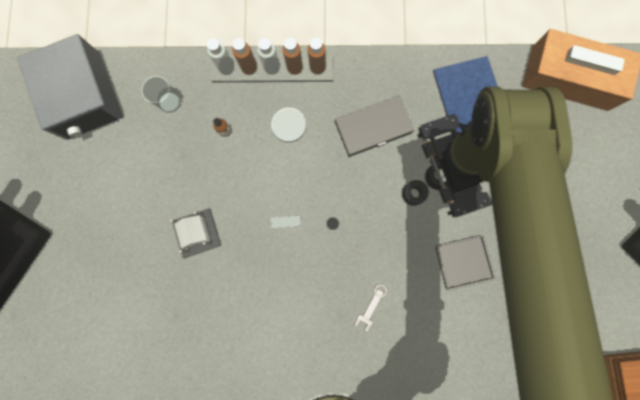

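Emit:
{"name": "drive_tool", "arguments": {
  "increments": "-7 0 -22 0 255;-8 0 -26 0 255;-7.1 0 -24.4 0 255;0 0 0 0 255;0 0 0 0 255;0 0 0 0 255"
}}

```text
time: 43.72
position: [0.6174, -0.3072, 0.1151]
tool_rot: [-1.554, -0.263, 0.262]
ft_force: [1.1, 0.4, -0.8]
grip_width: 0.674
```

```bash
python3 - <<'E'
from h import *
plan(.6174,-.3074,.090)
d=get_image("top");s=get_image("scene")
st=ctrl.get_state();p=st["position"]
circ=lambda c,r,z:[np.array([c[0]+r*np.cos(t),c[1]+r*np.sin(t),z]) for t in np.linspace(0,6.28,30)]
b=p[2]+.0375-.0220
g=circ(p,.03,b)
zoom(s,"pics/m2.png",210,100,90,100,8,proj(s,g+circ((.6174,-.3074),.016,.085)+circ((.6174,-.3074),.036,.012)))
zoom(d,"pics/m3.png",410,140,90,80,8,proj(d,g+circ(p,.03,b+.045)))
E
```

```text
t 43.73 pos [ 617.4 -307.2  115.1] jaw 19.17 tooly [ 0.     0.001 -1.   ] F [ 1.1  0.4 -0.8] grip 58.6 q7 0.45
 turn 0  then shift [-0.  25.1 -0.2]
```

View pics/m2.png

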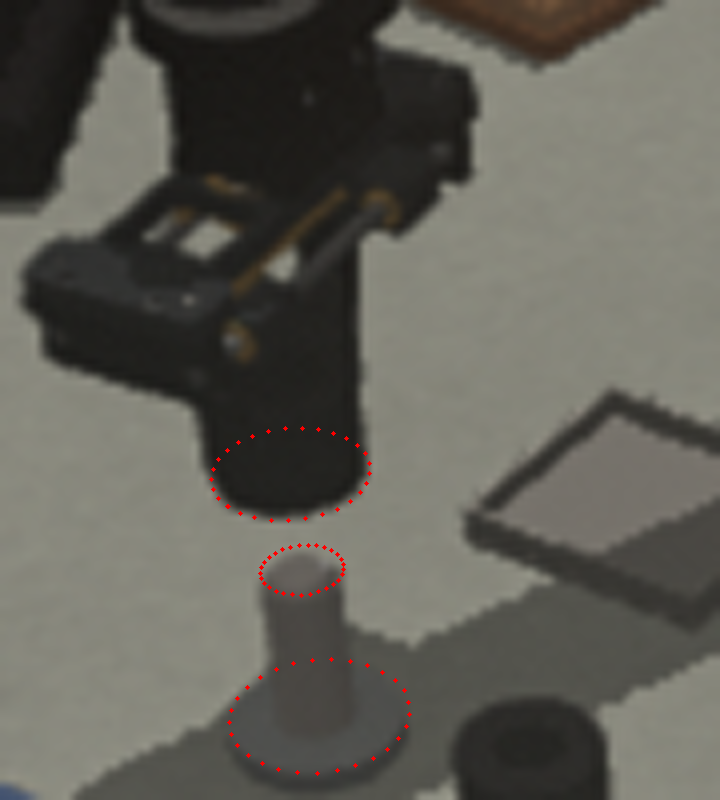

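View pics/m3.png

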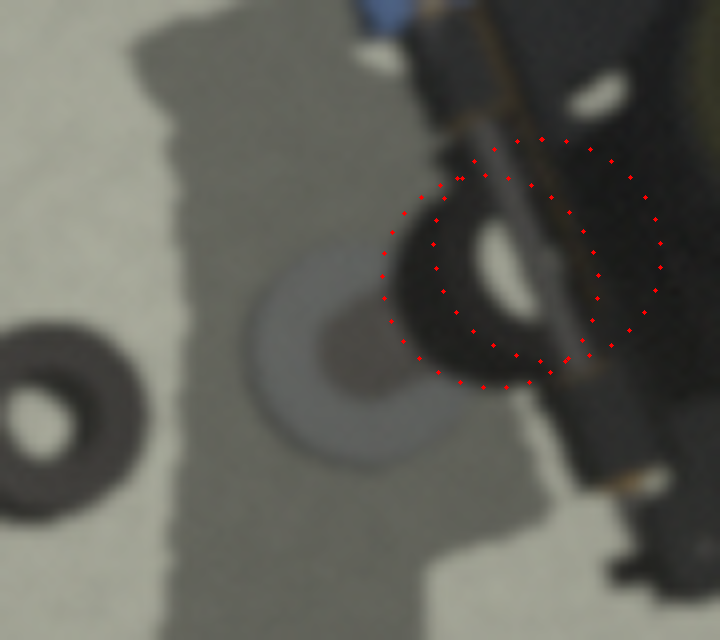

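```bash
python3 - <<'E'
from h import *
s=get_image("scene");d=get_image("top")
g=cv2.cvtColor(s["img"],cv2.COLOR_RGB2GRAY).astype(int)
p=ctrl.get_state()["position"]
b=p[2]+.0375-.0220
for z in(.05,.06,.07):
    c=np.array([.6174,-.3074,z]);q=proj(s,c[None])[0];r=int(round(q[1]));print("post z",z,"pred",np.round(q,2),r,g[r,int(q[0])-10:int(q[0])+12].tolist(),"from",int(q[0])-10)
for z in(b+.005,b+.012):
    c=np.array([p[0],p[1],z]);q=proj(s,c[None])[0];r=int(round(q[1]));print("slv pred",np.round(q,2),r,g[r,int(q[0])-14:int(q[0])+16].tolist(),"from",int(q[0])-14)
# top: post top bright disc centroid from start image
a=cv2.imread("pics/top0.png");q=cv2.resize(a,None,fx=4,fy=4,interpolation=cv2.INTER_CUBIC)
m=(q[:,:,2]>165).astype(np.uint8);m[:,:1790]=0;m[:,1900:]=0;m[:660]=0;m[760:]=0
M=cv2.moments(m,True);c=(np.array([M['m10'],M['m01']])/M['m00']+.5)/4-.5
print("top disc",c,M['m00']/16,ray(d,c,.085)*1e3)
a=cv2.imread("pics/scene0.png");q=cv2.resize(a,None,fx=4,fy=4,interpolation=cv2.INTER_CUBIC)
m=(q[:,:,2]>155).astype(np.uint8);k=np.zeros_like(m);k[660:720,960:1020]=1;m*=k
M=cv2.moments(m,True);c=(np.array([M['m10'],M['m01']])/M['m00']+.5)/4-.5
print("scene disc",c,M['m00']/16,ray(s,c,.085)*1e3)
E
```

```text
post z 0.05 pred [248.36 179.61] 180 [136, 136, 136, 137, 136, 98, 74, 70, 70, 70, 70, 70, 69, 68, 68, 72, 79, 81, 80, 81, 90, 90] from 238
post z 0.06 pred [248.06 177.1 ] 177 [133, 135, 137, 138, 134, 87, 70, 70, 71, 72, 71, 69, 69, 68, 71, 112, 131, 135, 135, 137, 136, 136] from 238
post z 0.07 pred [247.76 174.58] 175 [137, 137, 137, 137, 136, 109, 77, 71, 72, 74, 74, 74, 70, 69, 66, 72, 127, 136, 136, 137, 136, 136] from 237
slv pred [245.64 157.33] 157 [133, 133, 135, 136, 75, 37, 32, 34, 33, 34, 33, 35, 34, 35, 34, 35, 35, 35, 34, 34, 35, 35, 34, 34, 59, 127, 135, 134, 133, 133] from 231
slv pred [245.42 155.44] 155 [137, 137, 138, 132, 67, 34, 31, 33, 32, 34, 34, 34, 33, 35, 33, 35, 34, 34, 35, 34, 34, 34, 33, 37, 76, 128, 134, 131, 130, 132] from 231
top disc [464.61335551 178.38022814] 65.75 [[ 617.13482559 -308.45649599   85.        ]]
scene disc [246.93728956 170.60395623] 18.5625 [[ 617.75014525 -308.76024928   85.        ]]
```

Emit:
{"name": "drive_tool", "arguments": {
  "increments": "-0.4 10 0 0 255;0 15 0 0 255;0 8 0 0 255;0 0 0 0 255;0 0 0 0 255"
}}

```text
time: 44.55
position: [0.6169, -0.3088, 0.0822]
tool_rot: [-1.555, -0.261, 0.261]
ft_force: [0.1, -0.1, -1.1]
grip_width: 0.678
```

```bash
python3 - <<'E'
from h import *
plan(.6170,-.3072,.090)
d=get_image("top");s=get_image("scene")
st=ctrl.get_state();p=st["position"]
circ=lambda c,r,z:[np.array([c[0]+r*np.cos(t),c[1]+r*np.sin(t),z]) for t in np.linspace(0,6.28,40)]
b=p[2]+.0375-.0220
c=(.6175,-.3086)
zoom(s,"pics/n1.png",220,130,60,70,11,proj(s,circ(c,.03,b)))
zoom(d,"pics/n2.png",420,150,70,60,11,proj(d,circ(c,.03,b)+circ(c,.018,b+.045)))
E
```

```text
t 44.55 pos [ 616.9 -308.8   82.2] jaw 19.07 tooly [ 0. -0. -1.] F [ 0.1 -0.1 -1.1] grip 59.0 q7 0.43
 turn 0  then shift [ 0.6 -7.8  1.5]
```

View pics/n1.png

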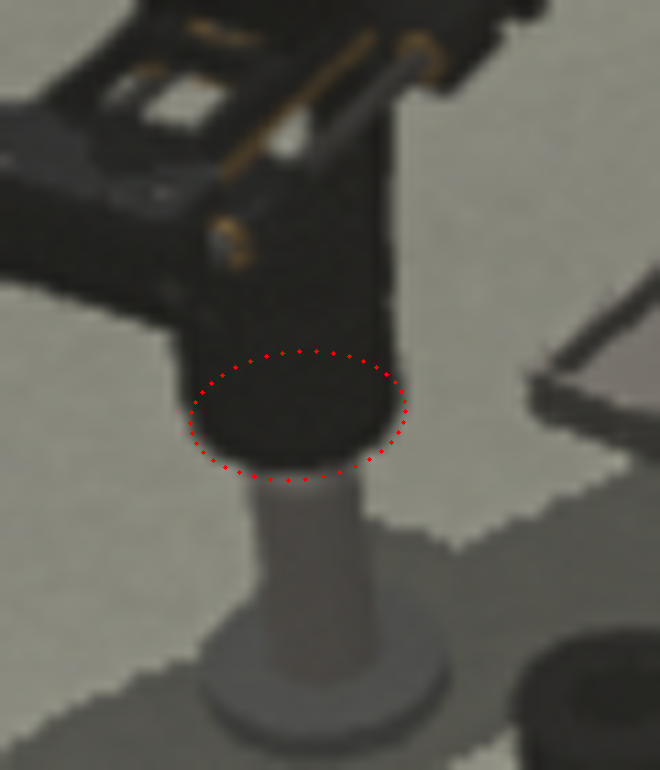

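View pics/n2.png

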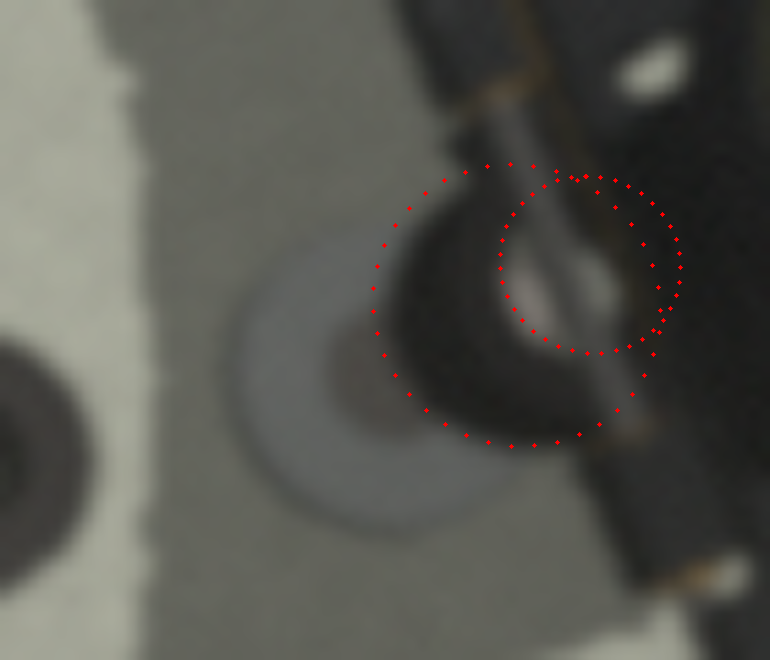

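Emit:
{"name": "drive_tool", "arguments": {
  "increments": "0.3 0 1.5 0 255;0.3 0 1.5 0 255;0 0 0 0 255;0 0 0 0 255;0 0 0 0 255"
}}

```text
time: 45.28
position: [0.6162, -0.3059, 0.0819]
tool_rot: [-1.555, -0.261, 0.261]
ft_force: [0.4, -0.2, -0.7]
grip_width: 0.672
```

```bash
python3 - <<'E'
from h import *
plan(.6165,-.3058,.090)
d=get_image("top");s=get_image("scene")
st=ctrl.get_state();p=st["position"]
circ=lambda c,r,z:[np.array([c[0]+r*np.cos(t),c[1]+r*np.sin(t),z]) for t in np.linspace(0,6.28,40)]
b=p[2]+.0395-.0220
c=(.6175,-.3086)
zoom(s,"pics/n3.png",220,130,60,70,11,proj(s,circ(c,.03,b)))
zoom(d,"pics/n4.png",420,150,70,60,11,proj(d,circ(c,.03,b)+circ(c,.018,b+.045)))
E
```

```text
t 45.27 pos [ 616.2 -305.9   81.9] jaw 19.06 tooly [-0. -0. -1.] F [ 0.4 -0.2 -0.7] grip 58.5 q7 0.43
 turn 0  then shift [ 0.3 -8.1 -0. ]
```

View pics/n3.png

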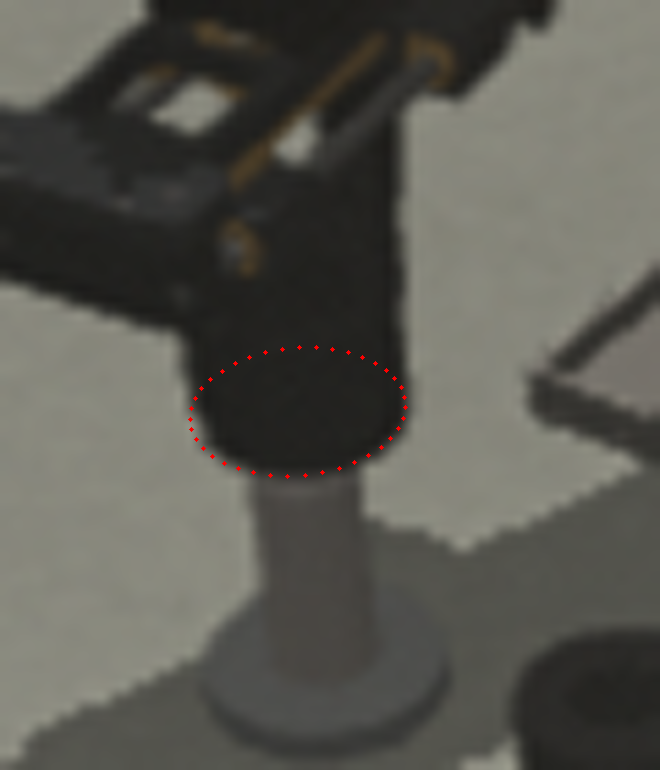

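View pics/n4.png

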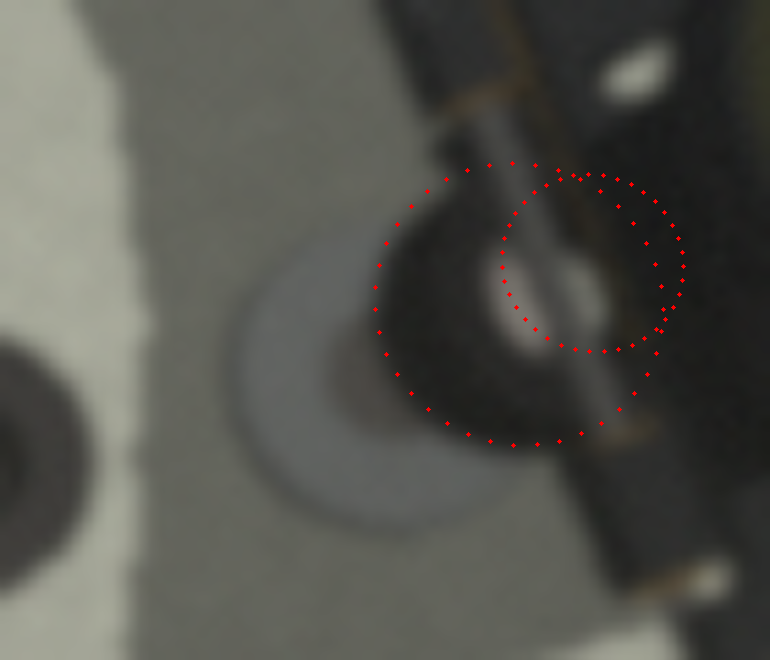

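Emit:
{"name": "drive_tool", "arguments": {
  "increments": "0 5 0 0 255;0 5 0 0 255;0 3 0 0 255;0 2 0 0 255;0 2 0 0 255;0 0 0 0 255"
}}

```text
time: 46.12
position: [0.6162, -0.3058, 0.0649]
tool_rot: [-1.555, -0.261, 0.261]
ft_force: [-0.3, -0.5, -1.4]
grip_width: 0.673
```

Emit:
{"name": "drive_tool", "arguments": {
  "increments": "0 2 0 0 255;0 2 0 0 255;0 2 0 0 255;0 2 0 0 255;0 0 0 0 255"
}}

```text
time: 46.75
position: [0.6166, -0.3059, 0.0569]
tool_rot: [-1.555, -0.262, 0.261]
ft_force: [2.4, -0.6, -1.7]
grip_width: 0.677
```

```bash
python3 - <<'E'
from h import *
plan(.6165,-.3058,.090)
s=get_image("scene");d=get_image("top")
zoom(s,"pics/n5.png",220,130,60,70,11);zoom(d,"pics/n6.png",420,150,70,60,11)
E
```

```text
t 46.75 pos [ 616.6 -305.9   56.9] jaw 19.07 tooly [ 0.001 -0.    -1.   ] F [ 2.4 -0.6 -1.7] grip 58.9 q7 0.42
 turn 0  then shift [ -0.1 -33.1   0.1]
```

View pics/n5.png

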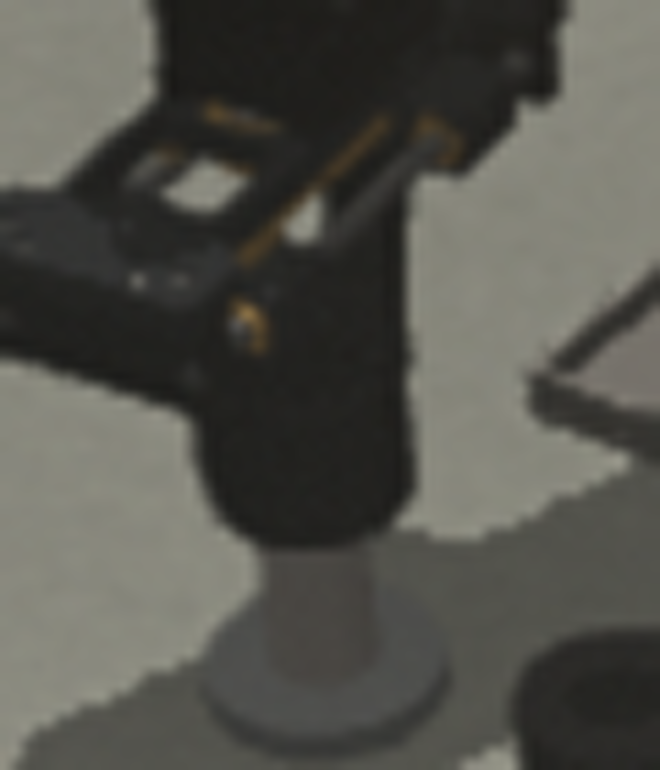

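View pics/n6.png

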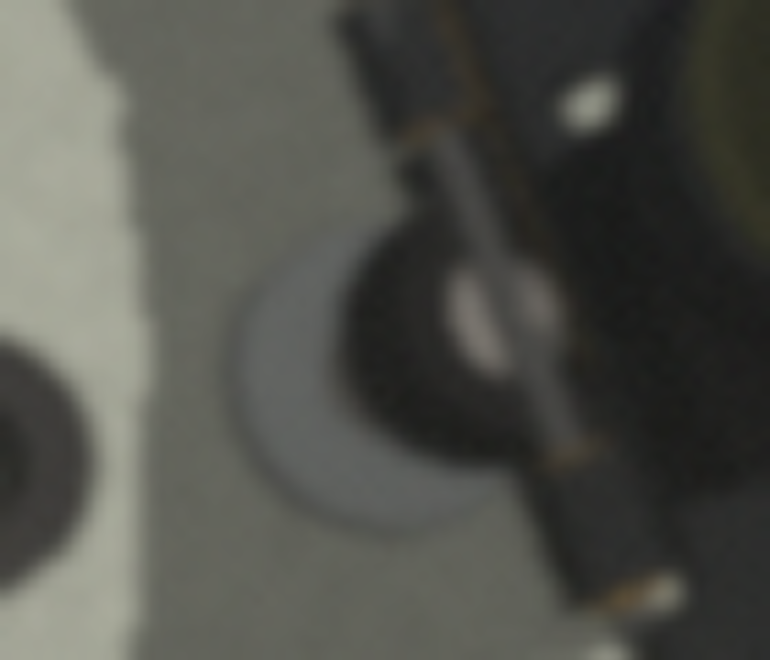

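Emit:
{"name": "drive_tool", "arguments": {
  "increments": "0.5 3 0 0 255;0 5 0 0 255;0 7 0 0 255;0 7 0 0 255;0 7 0 0 255;0 5 0 0 255;0 4 0 0 255;0 0 0 0 255"
}}

```text
time: 47.85
position: [0.6168, -0.3056, 0.0185]
tool_rot: [-1.555, -0.261, 0.261]
ft_force: [3.6, -0.9, -3.0]
grip_width: 0.674
```

Emit:
{"name": "drive_tool", "arguments": {
  "increments": "0.5 4 0 0 255;0 5 0 0 255;0 4 0 0 255;0 2 0 0 255;0 1 0 0 255;0 0 0 0 255"
}}

```text
time: 48.6
position: [0.6169, -0.3054, 0.0028]
tool_rot: [-1.555, -0.261, 0.261]
ft_force: [0.8, -0.1, -2.0]
grip_width: 0.675
```

```bash
python3 - <<'E'
from h import *
plan(.6165,-.3058,.090)
s=get_image("scene")
zoom(s,"pics/n7.png",220,130,60,70,11)
E
```

```text
t 48.60 pos [ 616.9 -305.4    2.8] jaw 19.06 tooly [-0.  0. -1.] F [ 0.8 -0.1 -2. ] grip 58.7 q7 0.39
 turn 0  then shift [ -0.6 -87.2  -0.2]
```

View pics/n7.png

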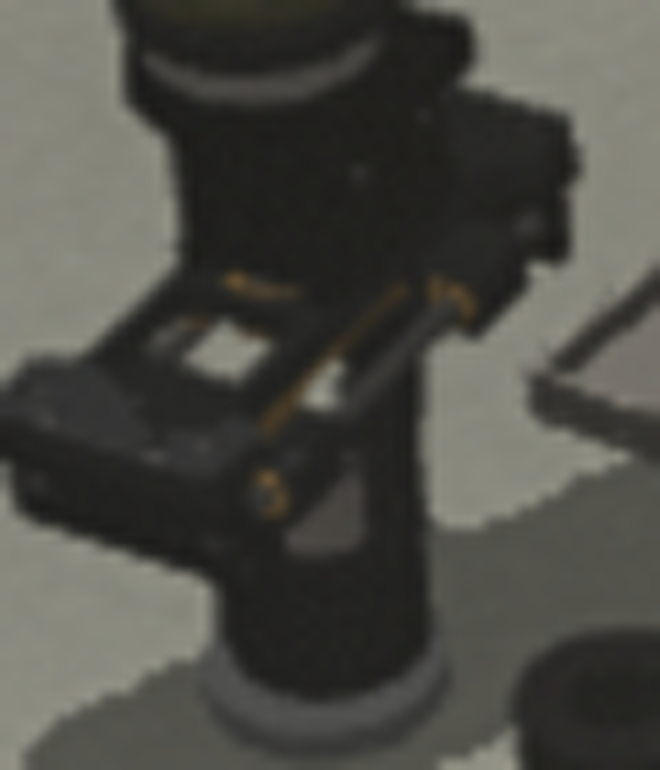

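Emit:
{"name": "drive_tool", "arguments": {
  "increments": "0 2 0 0 255;0 2 0 0 255;0 0 0 0 255;0 0 0 0 70;0 0 0 0 40;0 0 0 0 0;0 0 0 0 0;0 0 0 0 0;0 -10 0 0 0;0 -25 0 0 0;0 -40 0 0 0;0 -40 0 0 0;0 -10 0 0 0;0 0 40 0 0;0 0 50 0 0;0 0 50 0 0;0 0 50 0 0;0 0 40 0 0;0 0 0 0 0;0 0 0 0 0"
}}

```text
time: 51.15
position: [0.5422, -0.0891, 0.1242]
tool_rot: [-1.556, -0.261, 0.261]
ft_force: [-0.4, -1.2, -1.1]
grip_width: 0.998
```

```bash
python3 - <<'E'
from h import *
plan(.5933,-.2033,.120,19)
s=get_image("scene");d=get_image("top")
circ=lambda c,r,z:[np.array([c[0]+r*np.cos(t),c[1]+r*np.sin(t),z]) for t in np.linspace(0,6.28,30)]
c=(.5933,-.2033)
zoom(s,"pics/o1.png",220,150,80,70,10,proj(s,circ(c,.03,0)+circ(c,.03,.045)))
zoom(d,"pics/o2.png",390,160,90,70,8)
E
```

```text
t 51.15 pos [542.2 -89.1 124.2] jaw 19.03 tooly [ 0.    -0.001 -1.   ] F [-0.4 -1.2 -1.1] grip 86.8 q7 0.22
 turn 0.0  then shift [  11.1    4.4 -124.6]
```

View pics/o1.png

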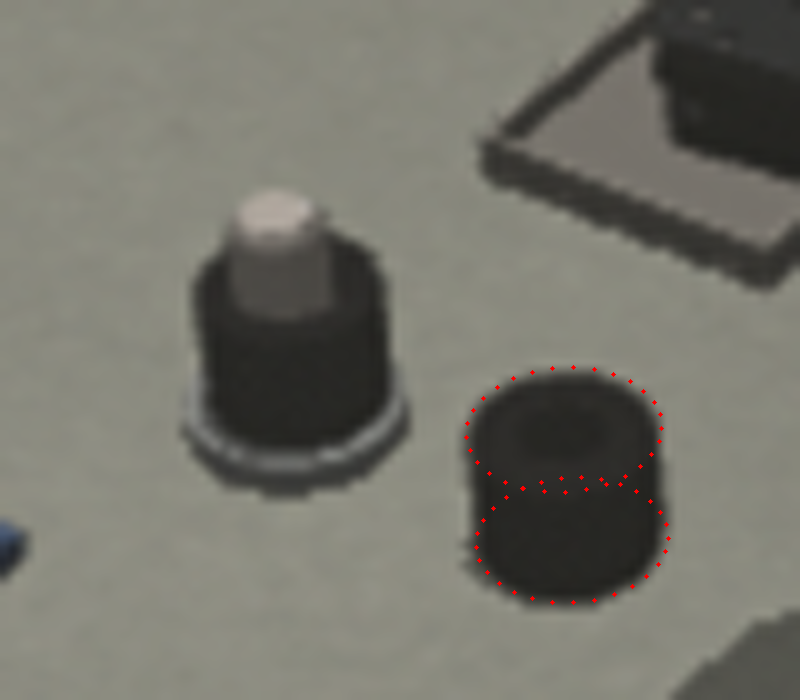

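View pics/o2.png

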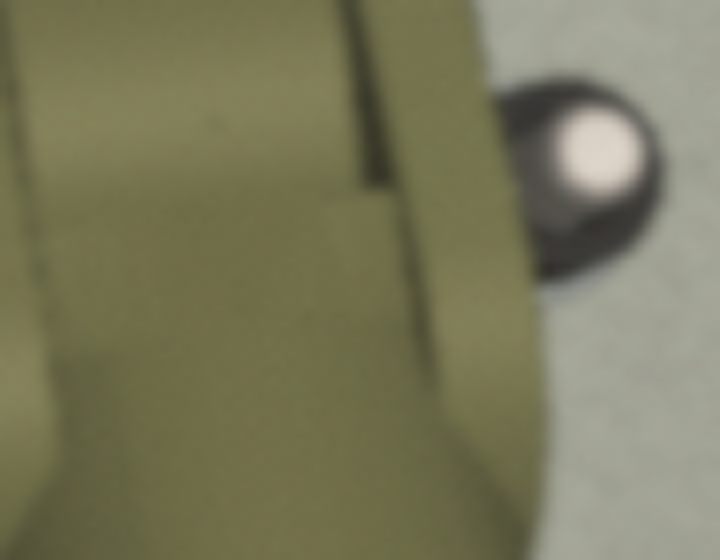

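Emit:
{"name": "drive_tool", "arguments": {
  "increments": "3 0 -30 0 0;3 0 -35 0 0;3 0 -35 0 0;2 0 -25.5 0 0;0 0 0 0 0;0 0 0 0 0;0 0 0 0 0",
  "squeeze": 10
}}

```text
time: 52.12
position: [0.5933, -0.2016, 0.1241]
tool_rot: [-1.555, -0.262, 0.263]
ft_force: [0.4, -0.5, -0.4]
grip_width: 1.001
```

```bash
python3 - <<'E'
from h import *
plan(.5933,-.2043,-.0155,19)
E
```

```text
t 52.12 pos [ 593.3 -201.6  124.1] jaw 19.17 tooly [-0.  0. -1.] F [ 0.4 -0.5 -0.4] grip 87.1 q7 0.32
 turn 0.2  then shift [ -0.8 139.6  -2.6]
```

Emit:
{"name": "drive_tool", "arguments": {
  "increments": "-0.5 30 -1.5 0 0;0 40 0 0 0;0 30 0 0 0;0 20 0 0 0;0 12 0 0 0;0 5 0 0 0;0 2 0 0 0;0 0 0 0 0;0 0 0 0 95;0 0 0 0 95;0 0 0 0 95;0 0 0 0 95;0 0 0 0 95;0 0 0 0 95;0 0 0 0 255;0 0 0 0 255"
}}

```text
time: 54.12
position: [0.5937, -0.2047, -0.0149]
tool_rot: [-1.555, -0.261, 0.261]
ft_force: [-0.6, 0.1, 1.3]
grip_width: 0.693
```

Emit:
{"name": "drive_tool", "arguments": {
  "increments": "0 0 0 0 255;0 0 0 0 255;0 -5 0 0 255;0 -15 0 0 255;0 -30 0 0 255;0 -30 0 0 255;0 -20 0 0 255;0 0 0 0 255;0 0 0 0 255",
  "squeeze": 20
}}

```text
time: 55.25
position: [0.5927, -0.2048, 0.084]
tool_rot: [-1.555, -0.26, 0.262]
ft_force: [-0.2, -1.6, -1.2]
grip_width: 0.688
```

```bash
python3 - <<'E'
from h import *
plan(.4237,-.3215,.085,19)
plan(.4237,-.3215,.085,12)
s=get_image("scene")
cv2.imwrite("pics/q1.png",s["img"][100:300,200:480,::-1].repeat(2,0).repeat(2,1))
E
```

```text
t 55.25 pos [ 592.7 -204.8   84. ] jaw 19.06 tooly [-0.002  0.    -1.   ] F [-0.2 -1.6 -1.2] grip 59.9 q7 0.3
 turn 0.1  then shift [-197.7   -0.8  -55.3]
t 55.25 pos [ 592.7 -204.8   84. ] jaw 19.06 tooly [-0.002  0.    -1.   ] F [-0.2 -1.6 -1.2] grip 59.9 q7 0.3
 turn 7.1  then shift [-189.5   -0.8  -79. ]
```

View pics/q1.png

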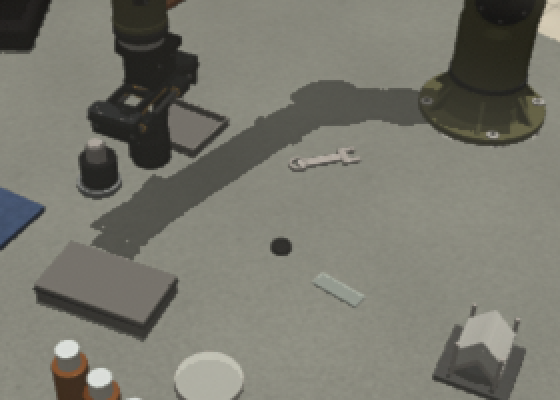

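Emit:
{"name": "drive_tool", "arguments": {
  "increments": "-30 0 -8 0 255;-35 0 -10 0 255;-35 0 -10 0 255;-35 0 -10 0 255;-35 0 -10 0 255;-27.7 0 -6 0 255;0 0 0 0 255;0 0 0 0 255;0 0 0 0 255"
}}

```text
time: 56.42
position: [0.4253, -0.3191, 0.0848]
tool_rot: [-1.554, -0.263, 0.262]
ft_force: [-0.4, 0.1, -0.0]
grip_width: 0.69
```

```bash
python3 - <<'E'
from h import *
plan(.4240,-.3205,-.008)
s=get_image("scene");d=get_image("top")
zoom(s,"pics/q2.png",230,80,110,110,7)
zoom(d,"pics/q3.png",410,200,110,110,7)
E
```

```text
t 56.42 pos [ 425.3 -319.1   84.8] jaw 19.19 tooly [ 0.001  0.001 -1.   ] F [-0.4  0.1 -0. ] grip 60.0 q7 0.71
 turn 0  then shift [-1.8 92.8 -0.9]
```

View pics/q2.png

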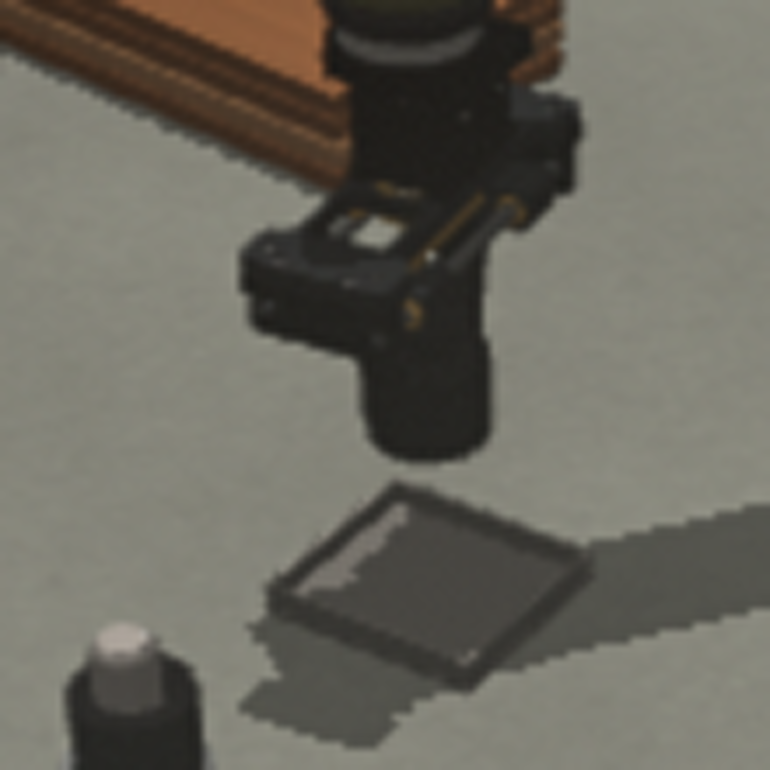

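View pics/q3.png

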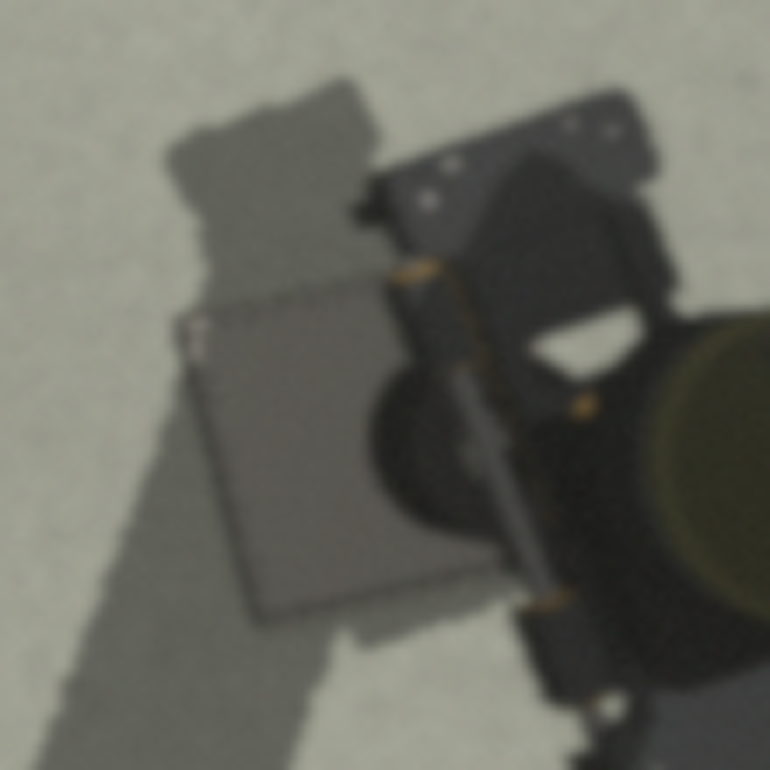

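Emit:
{"name": "drive_tool", "arguments": {
  "increments": "-1.5 25 -0.5 0 255;0 30 0 0 255;0 20 0 0 255;0 10 0 0 255;0 5 0 0 255;0 3 0 0 255;0 0 0 0 255;0 0 0 0 255"
}}

```text
time: 57.52
position: [0.4233, -0.3217, -0.0075]
tool_rot: [-1.556, -0.261, 0.261]
ft_force: [-0.2, 0.4, -1.0]
grip_width: 0.689
```

```bash
python3 - <<'E'
from h import *
plan(.4240,-.3205,-.011)
s=get_image("scene")
zoom(s,"pics/q4.png",230,80,110,110,7)
E
```

```text
t 57.52 pos [ 423.3 -321.7   -7.5] jaw 19.06 tooly [ 0.001 -0.001 -1.   ] F [-0.2  0.4 -1. ] grip 59.9 q7 0.61
 turn 0  then shift [1.  3.5 0.9]
```

View pics/q4.png

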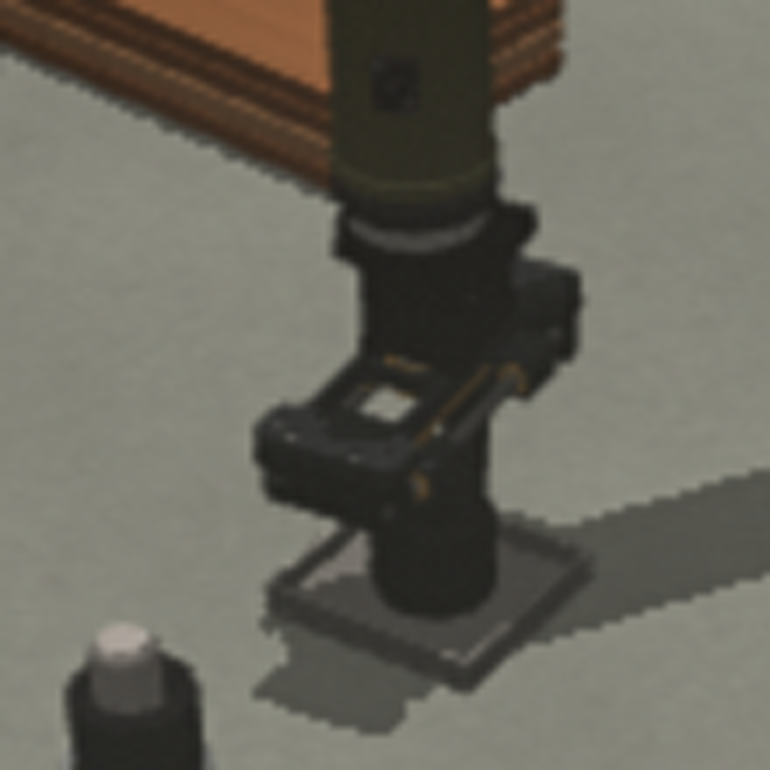

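Centred in the tray. Lower to the floor, release, and rise away.

Emit:
{"name": "drive_tool", "arguments": {
  "increments": "0 1.5 0 0 255;0 1 0 0 255;0 0 0 0 255;0 0 0 0 70;0 0 0 0 40;0 0 0 0 0;0 0 0 0 0;0 0 0 0 0;0 -10 0 0 0;0 -20 0 0 0;0 -40 0 0 0;0 -50 0 0 0;0 -40 0 0 0;0 0 50 0 0;0 0 50 0 0;0 0 50 0 0;0 0 50 0 0;0 0 40 0 0;0 0 0 0 0;0 0 0 0 0"
}}

```text
time: 60.08
position: [0.3603, -0.1354, 0.1524]
tool_rot: [-1.563, -0.262, 0.261]
ft_force: [0.2, -0.4, -0.3]
grip_width: 1.002
```

```bash
python3 - <<'E'
from h import *
plan(.4240,-.3205,.1)
s=get_image("scene");d=get_image("top")
cv2.imwrite("pics/r1.png",s["img"][:,:,::-1]);cv2.imwrite("pics/r2.png",d["img"][:,:,::-1])
zoom(s,"pics/r3.png",230,130,90,80,8)
E
```

```text
t 60.08 pos [ 360.3 -135.4  152.4] jaw 19.08 tooly [ 0.002 -0.008 -1.   ] F [ 0.2 -0.4 -0.3] grip 87.2 q7 0.86
 turn 0  then shift [  -0.3   54.  -195.3]
```

View pics/r1.png

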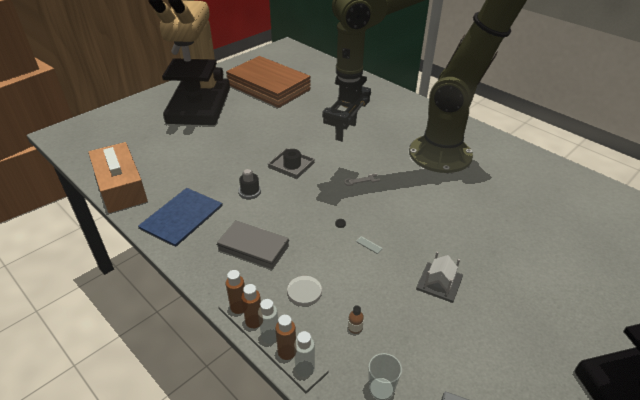

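View pics/r2.png

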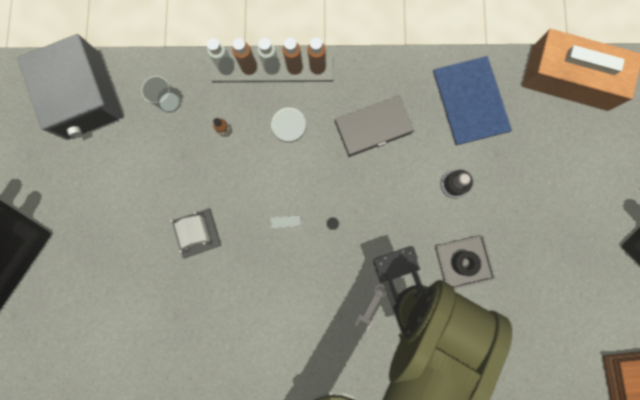

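View pics/r3.png

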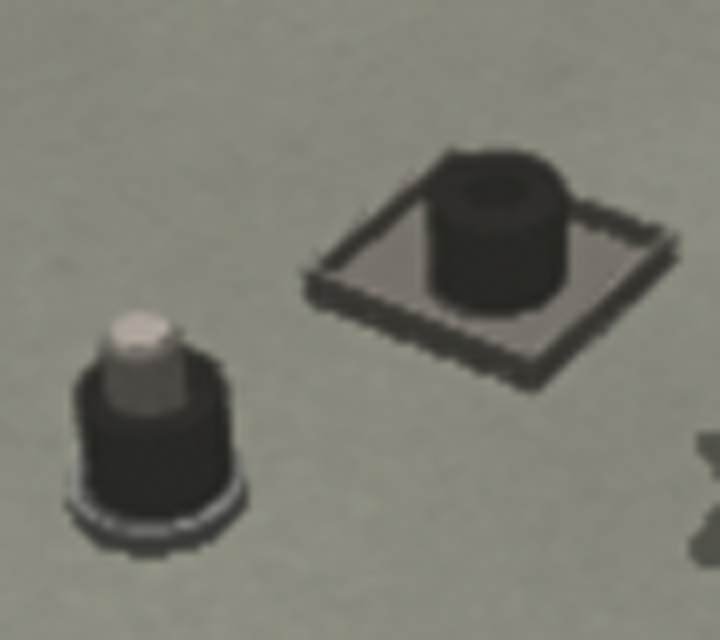

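```bash
python3 - <<'E'
from bench import workorder
print(workorder.close_job())
E
```

```text
the job is handed in; nothing more can be done
None
```

The job is handed in at about 60 s of robot time. Three guards and two sleeves were present, and all five are in place.

- **Guards:** All three guards are nested on the saddle inside the pins. By camera, the top ridge length came out at about 63 mm at the expected height of 81.4 mm, with the ends level to about 1 mm and no tilt visible. Guard 2 was knocked aside partway through, so I measured it again before picking it up.
- **Sleeves:** The wide-bore sleeve slid down the post to its foot, with side forces under about 4 N. The other's bore is about 28 mm in the pictures, so I put it in the return tray. I judged it by sight and did not try it on the post.
- **Bystanders:** The slide box and dish show no movement in the last pictures.

**What disagreed:**
- **Finger tips:** The reported TCP was about 37 to 39 mm below the finger tips seen in the pictures. Closing the gripper at the reported height missed the first guard, so I worked to the camera height from then on. I never confirmed the offset by touching the bench.
- **Position offsets:** There was also a 2 to 3 mm difference between robot and camera positions at the saddle and post, which I corrected in x and y by camera.

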